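# Load the bearing-shell tester with the large shells and start the check

## Robot

A 6-joint arm with a two-finger parallel gripper is mounted at the origin on the work surface. World frame = base frame: x ahead of the robot, y to its left, z up, the work surface at z = 0. Lengths are in m, angles in degrees, forces in N, time in s.
With the tool pointing down it reaches from about 0.325 to 0.85 m from the base axis. Payload 15.5 kg.
Tool frame: the origin (TCP) lies midway between the tips of the shut fingers; the grasp point (between the pads) lies 19 mm behind it; y points along the fingers, x is the direction in which the jaws open and shut, and the axes are right-handed (so a half turn about y gives the same grasp; the last joint's range is limited). The gripper opens to 91 mm and grips with 3 to 60 N. Pads are 32 mm wide; open, the fingers measure 118 mm over their backs; the gripper's body (76 mm by 178 mm) begins 60 mm behind the grasp point.
Start: joints at [-71.706, 28.281, 77.091, -0, 74.628, -5.472], TCP at [0.252, -0.572, 0.214] pointing down, gripper open.
Joint ranges: [-166.48, 166.48], [-47.26, 123.95], [12.59, 153.08], [-70.14, 250.14], [6.76, 159.57], [-176.63, 176.63]. Speed limits (degrees/s): [108.29, 108.29, 147.25, 172.46, 172.46, 172.46].

## Interface

Orientations are given as a 3x3 rotation matrix whose columns are the frame's x, y, z axes.
In Python, from rig import * gives the robot as it stands. The module is installed in compiled form; this text tells all that it offers.
- The arm moves only by the shell command python3 -m crank 'ROWS' [OPENING] [FORCE]. ROWS is JSON, a list of rows, each a list of 2 entries, a list of its own where there are three numbers: the shift along the tool's x, y, z in cm, then the turn, a rotation vector about the tool's x, y, z in degrees. In form: [[[dx, dy, dz], [wx, wy, wz]], ...]. A call has 1 to 12 rows; each row is the pose to reach, as a shift and turn from the pose commanded when the call began, along the tool's axes at that moment; what a row does not reach only later rows make up. A row lasts 1/8 s, in which the tool goes at most 62.5 mm and 10.7 degrees, less where a joint would pass 70% of its speed; a pose out of reach is approached as far as the arm can. A call with a gripper value outside its range is refused whole. OPENING is the opening, from 0 (shut) to 1 (fully open), set as the call begins (- or left out, the last holds). The fingers move at their own pace and stop on an object; FORCE is the grip in N (left out, the last holds). Time passes only in rows, so rows that repeat a pose let the fingers close. It gives the time, the measured TCP pose, the force and the opening at its end, in the units of the state.
- read_state(): the state, without advancing time (a new reading comes with each control period).
- capture(name): name is "side" or "top"; returns a dict with "pixels" (480x640x3 uint8, red, green, blue), "z_map" (480x640 float32, m along the optical axis (not along the pixel's ray), 0 where there is no reading), "fovy" (degrees; the focal length in pixels is half the picture's height over the tangent of half this angle, whatever the lens; pixels are square), "cx", "cy" (the principal point, pixels), "rvec" (rotation vector, rad) and "tvec" (3), from world to camera coordinates, as OpenCV has them. Camera axes: x right, y down, z forward; pixel columns grow to the right and rows downward; lengths in m; the calibration is good to about 2 mm. A picture is of the moment at which its call begins.
- sign_off(): hands the job in, once; it reports no verdict.
The state is a dict: "time": time; "joints": joint angles; "qvel": joint speeds; "joint_efforts": joint torques, N m; "tool_pos": TCP position; "eef_rot": TCP orientation; "force": force on the tool from outside, world axes, zero at the start; "ft_torque": the same for the moment, N m; "opening": finger opening in m.
Only numpy, scipy, OpenCV 4.12 (cv2) and the standard library are available. Lean on these libraries where they do the work, as an engineer would, in place of code of your own. Each camera call takes 0.05 s, during which the arm holds its last target.

## Task

Swing the tester's keeper bar wide open, take any small bearing shells out of the blue nest and stand them crown up on the rubber mat, and put every large shell crown up into a nest pocket of its own. Then swing the bar fully shut over the loaded nest, and only with it shut press the green start button all the way down and let it come up again. Leave the valve, piston pin, nozzle segment, grease can, wrench and flange where they are; the bar must end shut, the large shells in the nest and all small shells on the mat.

Things in the scene. Friction and masses are not known exactly. Their poses are not given: they have to be found in the camera images.
- nest: blue test nest fixed on the mat: a 10 mm thick base with four open pockets in a row along its y, divided by walls 6 mm thick that rise 10 mm above the pocket floor. Origin: middle of the underside of the pocket block (84 mm along x, 334 along y, 20 high over all); a 50 mm wide tongue runs on to y = -223 mm with the bar's pivot, its axis upright at x = 0, y = -197 mm
- pocket_1 (a point): middle of the floor of the pocket at y = -123 mm of the nest, next to the pivot. Every pocket is 72 mm along the nest's x, 76 mm along its y, 10 deep: a large shell goes in crown up with its length along the nest's x (either way round). Axes as the nest's; floor 10 mm above the nest's underside
- pocket_2 (a point): middle of the floor of the pocket at y = -41 mm of the nest, same size and axes
- pocket_3 (a point): middle of the floor of the pocket at y = 41 mm of the nest, same size and axes
- pocket_4 (a point): middle of the floor of the pocket at y = 123 mm of the nest, same size and axes
- bar (a joint): angle of the keeper bar (rad): 0 = shut, along the nest's +y from the pivot, over all pockets; it swings level towards the nest's +x; 1.57 = along the nest's +x, clear of the pockets; stop at 1.85. Stays where it is left. 24 mm wide, 344 long from the pivot, underside 41 mm and top 51 mm above the pocket floors
- bar_knob (a point): middle of the red upright knob on the bar (22 mm diameter, 34 mm high, its top 17 mm above this point, its lower end 4 mm above the bar), 160 mm from the pivot axis; x of this point is across the bar, y along it away from the pivot
- startbox: yellow control box of the tester, fixed, 90 x 90 mm and 34 high, with the green start button in the middle of its top. Origin: middle of its underside
- start (a joint): travel of the start button (m): 0 = up, 0.008 = fully down; its spring takes 6 N fully down
- start_top (a point): middle of the top face of the green start button, 38 mm diameter; it is pressed straight down
- mat: ribbed black rubber mat, fixed, 700 mm along x by 1140 along y, top 4 mm above the work surface. Origin: middle of its underside
- large_1: tan phenolic half bearing shell, an arch, LARGE size: 66 mm wide (outer radius 33), 33 high, 62 long, wall 8; 0.16 kg. Origin: middle of the underside; x along its length (flat end faces, 62 mm apart, can be gripped), y across the arch, z up through the crown. Three or four are present, starting on the rubber mat
- large_2: tan phenolic half bearing shell, an arch, LARGE size: 66 mm wide (outer radius 33), 33 high, 62 long, wall 8; 0.16 kg. Origin: middle of the underside; x along its length (flat end faces, 62 mm apart, can be gripped), y across the arch, z up through the crown. Three or four are present, starting on the rubber mat
- large_3: tan phenolic half bearing shell, an arch, LARGE size: 66 mm wide (outer radius 33), 33 high, 62 long, wall 8; 0.16 kg. Origin: middle of the underside; x along its length (flat end faces, 62 mm apart, can be gripped), y across the arch, z up through the crown. Three or four are present, starting on the rubber mat
- large_4: tan phenolic half bearing shell, an arch, LARGE size: 66 mm wide (outer radius 33), 33 high, 62 long, wall 8; 0.16 kg. Origin: middle of the underside; x along its length (flat end faces, 62 mm apart, can be gripped), y across the arch, z up through the crown. Three or four are present, starting on the rubber mat
- small_1: tan phenolic half bearing shell, an arch, SMALL size: 48 mm wide (outer radius 24), 24 high, 62 long, wall 8; 0.11 kg. Origin and axes as on the large shells. If present, it starts wrongly put in pocket_1
- small_2: tan phenolic half bearing shell, an arch, SMALL size: 48 mm wide (outer radius 24), 24 high, 62 long, wall 8; 0.11 kg. Origin and axes as on the large shells. It starts on the mat
- small_3: tan phenolic half bearing shell, an arch, SMALL size: 48 mm wide (outer radius 24), 24 high, 62 long, wall 8; 0.11 kg. Origin and axes as on the large shells. If present, it starts wrongly put in pocket_3 (at least one of small_1 and small_3 is present)
- valve: brass relief valve standing on the mat, 42 mm diameter, 80 high, with a side outlet reaching 40 mm from its axis along its x. Origin: middle of its underside. Leave alone
- pin: chromed piston pin standing on end, 48 mm diameter, 110 high. Origin: middle of its underside. Leave alone
- nozzle: rust-red cast turbocharger nozzle segment, curved, about 75 by 180 mm, 38 high. Origin: underside, in the middle of the curve. Leave alone
- grease: green grease can, 76 mm diameter, 85 high. Origin: middle of its underside. Leave alone
- wrench: steel wrench lying flat, 190 mm long. Leave alone
- flange: dark steel disc, 90 mm diameter, 22 high. Origin: middle of its underside. Leave alone
There are look-alikes about, which are no part of the job. Leave any grey or purple look-alike of the small_3 alone.

How it is judged (in metres and radians):
On the way, in this order (a step that is already met when the one before it is completed fails the run):
1. the keeper bar is swung wide open (beyond 1.3 rad) (value of joint bar above 1.3 rad), for 0.2 s.
2. every large shell sits crown up in a pocket and every small shell stands crown up on the mat ((horizontal distance between large_1 and pocket_1 below 0.009 m or horizontal distance between large_1 and pocket_2 below 0.009 m or horizontal distance between large_1 and pocket_3 below 0.009 m or horizontal distance between large_1 and pocket_4 below 0.009 m) and z of large_1 in the frame of pocket_1 between -0.003 and 0.003 m and angle between each of large_1, large_2, large_3, large_4's own z axis and vertical below 0.1 rad and (horizontal distance between large_2 and pocket_1 below 0.009 m or horizontal distance between large_2 and pocket_2 below 0.009 m or horizontal distance between large_2 and pocket_3 below 0.009 m or horizontal distance between large_2 and pocket_4 below 0.009 m) and z of large_2 in the frame of pocket_1 between -0.003 and 0.003 m and (horizontal distance between large_3 and pocket_1 below 0.009 m or horizontal distance between large_3 and pocket_2 below 0.009 m or horizontal distance between large_3 and pocket_3 below 0.009 m or horizontal distance between large_3 and pocket_4 below 0.009 m) and z of large_3 in the frame of pocket_1 between -0.003 and 0.003 m and (horizontal distance between large_4 and pocket_1 below 0.009 m or horizontal distance between large_4 and pocket_2 below 0.009 m or horizontal distance between large_4 and pocket_3 below 0.009 m or horizontal distance between large_4 and pocket_4 below 0.009 m) and z of large_4 in the frame of pocket_1 between -0.003 and 0.003 m and height (world z) of small_1 between 0 and 0.008 m and angle between each of small_1, small_2, small_3's own z axis and vertical below 0.12 rad and x of small_1 in the frame of mat between -0.35 and 0.35 m and y of small_1 in the frame of mat between -0.57 and 0.57 m and height (world z) of small_2 between 0 and 0.008 m and x of small_2 in the frame of mat between -0.35 and 0.35 m and y of small_2 in the frame of mat between -0.57 and 0.57 m and height (world z) of small_3 between 0 and 0.008 m and x of small_3 in the frame of mat between -0.35 and 0.35 m and y of small_3 in the frame of mat between -0.57 and 0.57 m), for 0.3 s.
3. the bar is shut over the loaded nest (below 0.1 rad) (all of step 2 and value of joint bar below 0.1 rad), for 0.2 s.
4. the start button is pressed fully down (beyond 6.8 of 8 mm) with the nest loaded and the bar shut (all of step 3 and value of joint start above 0.0068 m), for 0.05 s.
5. the button has come up again (below 1.5 mm) (value of joint start below 0.0015 m), for 0.2 s.
At the end, for the whole second after the job is handed in: Every large shell sits crown up on a pocket floor (within 9 mm of its middle, 3 mm in height, tilt under 0.1 rad), every small shell stands crown up on the mat (underside below 8 mm, tilt under 0.12 rad), bar shut (below 0.1 rad), button up (below 1.5 mm), shells at rest (all of step 3 and value of joint start below 0.0015 m and linear speed of each of large_1, large_2, large_3, large_4, small_1, small_2, small_3 below 0.02 m/s); the robot touches nothing.
It fails at once if the start button is pressed (beyond 4 mm) while the bar is not shut (over 0.2 rad) (value of joint start above 0.004 m and value of joint bar above 0.2 rad).
It fails at once if a bystander (valve, pin, nozzle segment, grease can, wrench, flange) is moved more than 40 mm (distance of any of valve, pin, nozzle, grease, wrench, flange from where it was at the start of the episode above 0.04 m).
Of large_1, large_2, large_3, large_4 only 3 to 4 are there at a start; the rules pass over those that are not, and their reading is None.
Of small_1, small_3 only 1 to 2 are there at a start; the rules pass over those that are not, and their reading is None.
At some moment in a run one of large_1, large_2, large_3, large_4, small_2 may be knocked a few centimetres aside while the robot is not near it.
Once in a run the grip may slacken for a moment while it holds something.
It also fails if it takes over 210 s, if anything falls off the work surface, if the arm or the gripper's body presses on something with over 40 N, if the wrist force passes 120 N, or if a joint passes its speed limit or range.

## Working session

There is one attempt and no reset: what is moved stays moved. The work goes in short steps, Python scripts to look and compute and a shell command to move; the robot and the scene stay as the last step left them, time stands still between calls to the robot, and variables do not carry over. Pictures are saved under pics/ and viewed, and the job is handed in when it is done.

```bash
mkdir -p pics; ls
python3 - <<'E'
from rig import *
import cv2,json
s=read_state()
print({k:(v.tolist() if hasattr(v,'tolist') else v) for k,v in s.items()})
for n in("side","top"):
    c=capture(n); cv2.imwrite(f"pics/{n}0.png",c["pixels"][:,:,::-1]); print(n,c["fovy"],c["cx"],c["cy"],c["rvec"],c["tvec"])
E
```

```text
pics
{'time': 0.0, 'joints': [-71.70599713360767, 28.31325446740287, 77.12990238673088, 0.0023962771819886907, 74.62935786031517, -5.47225229662284], 'qvel': [0.013367825489678596, 0.007443780926655255, 0.045312654559946416, 0.0005455208102331283, -0.026209397093155975, 0.12809841177636075], 'joint_efforts': [-0.0051024350977968425, -87.88371562957764, -38.18566918373108, 0.07033012574538589, 0.05320468917489052, -0.00011498496405693004], 'tool_pos': [0.2517603686635706, -0.5716015162287242, 0.21333957950710622], 'eef_rot': [[0.4029959587132776, -0.00035898056087525543, 0.915201687276484], [-0.9152008958172982, 0.0012143117833828456, 0.4029960865096675], [-0.0012560079541974773, -0.9999991982896034, 0.0001608234104271371]], 'force': [0.2647964976871888, -1.3543980786154477, 0.2524850959438542], 'ft_torque': [-0.036284266959922505, 0.050504242123119825, 0.01708840178104608], 'opening': 0.09129493921638189}
side 51.990558443438694 320.8907258998016 246.55826647910345 [ 1.22867419 -2.22012226  1.01748994] [0.38963204 0.35488708 1.2297273 ]
top 42.12835682497511 313.2965839420952 245.46528140358222 [ 2.14736381 -2.17462074  0.11312954] [0.11424825 0.58454398 1.79413997]
```

View pics/top0.png

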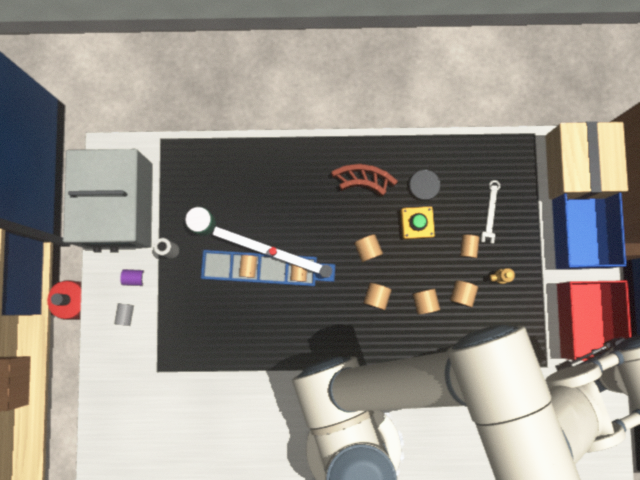

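View pics/side0.png

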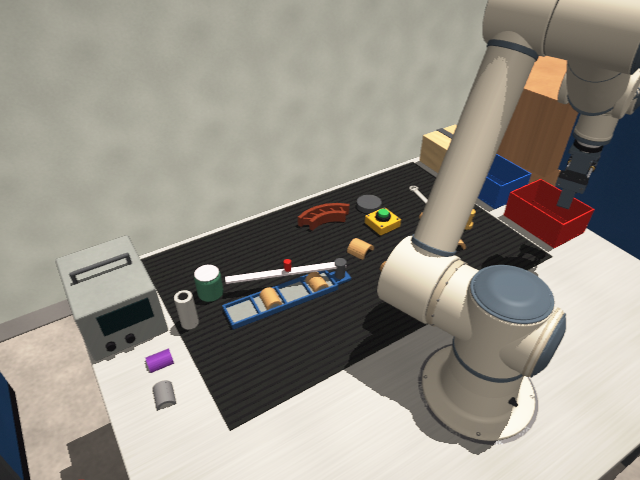

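```bash
cat > h.py <<'E'
from rig import *
import cv2, numpy as np
def load(n):
    c=capture(n); H=480
    f=H/2/np.tan(np.radians(c["fovy"])/2)
    R=cv2.Rodrigues(np.asarray(c["rvec"],float))[0]; t=np.asarray(c["tvec"],float).ravel()
    c.update(f=f,R=R,t=t); return c
def cloud(c):
    z=c["z_map"].astype(float); v,u=np.mgrid[0:480,0:640]
    P=np.stack([(u-c["cx"])/c["f"]*z,(v-c["cy"])/c["f"]*z,z],-1)
    W=(P-c["t"])@c["R"]; W[z<=0]=np.nan; return W
def ray(c,u,v,h):
    d=c["R"].T@np.array([(u-c["cx"])/c["f"],(v-c["cy"])/c["f"],1]); o=-c["R"].T@c["t"]
    return o+d*(h-o[2])/d[2]
def hsv(c): return cv2.cvtColor(c["pixels"],cv2.COLOR_RGB2HSV)
def save(n,img): cv2.imwrite(f"pics/{n}.png",img[:,:,::-1])
def pose():
    s=read_state(); print("t",round(s["time"],2),"tcp",np.round(s["tool_pos"],4),"x",np.round(s["eef_rot"][0][0],3),np.round(s["eef_rot"][1][0],3),"F",np.round(s["force"],1),"op",round(s["opening"],4),"q",np.round(s["joints"],0)); return s
def shells(c,pr=True):
    """tan blobs: centroid of top (crown) pixels, size, axis"""
    h=hsv(c); W=cloud(c)
    m=((h[...,0]>8)&(h[...,0]<19)&(h[...,1]>90)&(h[...,2]>90)).astype(np.uint8)
    m[:100]=0
    n,l,st,ce=cv2.connectedComponentsWithStats(m)
    out=[]
    for i in range(1,n):
        if st[i,4]<60: continue
        P=W[l==i]; P=P[~np.isnan(P[:,0])]
        if len(P)<20: continue
        zt=np.percentile(P[:,2],95)
        # footprint rectangle from the cloud points in world xy (mm)
        r=cv2.minAreaRect((P[P[:,2]>.008,:2]*1000).astype(np.float32))
        out.append((ce[i],st[i,4],zt,r))
        print(np.round(ce[i]),st[i,4],"ztop %.3f"%zt,"ctr",np.round(r[0],1),"size",np.round(r[1],1),"ang",round(r[2],1))
    return out
E
python3 - <<'E'
from h import *
c=load("top"); W=cloud(c)
print("mat z",[np.round(W[v,u],3) for v,u in((150,250),(340,250),(300,520))])
shells(c)
im=c["pixels"]; 
save("nest_crop",cv2.resize(im[195:295,175:345],None,fx=4.5,fy=4.5,interpolation=cv2.INTER_CUBIC))
save("sh_crop",cv2.resize(im[150:325,330:530],None,fx=3.4,fy=3.4,interpolation=cv2.INTER_CUBIC))
E
```

```text
mat z [array([0.883, 0.296, 0.003]), array([0.313, 0.295, 0.009]), array([ 0.42 , -0.498,  0.007])]
[625. 154.] 123 ztop 0.122 ctr [ 820.7 -775.8] size [200.7  18.1] ang 4.3
[368. 247.] 398 ztop 0.041 ctr [581.3 -56.1] size [67.5 65.7] ang 22.2
[470. 245.] 288 ztop 0.032 ctr [ 582.8 -357.1] size [49.9 67.5] ang 80.8
[633. 249.] 163 ztop -0.407 ctr [0. 0.] size [0. 0.] ang 0.0
[243. 266.] 113 ztop 0.043 ctr [529.7 312.3] size [18.5 56.7] ang 83.6
[252. 267.] 96 ztop 0.041 ctr [526.8 285.3] size [15.6 60.1] ang 80.4
[294. 272.] 88 ztop 0.043 ctr [507.5 162.8] size [21.6 42.5] ang 81.2
[503. 275.] 131 ztop 0.075 ctr [ 491.3 -442.7] size [74.1 40.1] ang 79.4
[464. 293.] 383 ztop 0.040 ctr [ 443.4 -333.8] size [64.4 67.4] ang 71.5
[377. 296.] 389 ztop 0.040 ctr [437.8 -80.1] size [65.3 64.2] ang 71.4
[426. 301.] 386 ztop 0.039 ctr [ 419.5 -222.7] size [64.3 66. ] ang 9.9
[ 14. 376.] 1894 ztop -0.413 ctr [0. 0.] size [0. 0.] ang 0.0
[  9. 454.] 62 ztop -0.574 ctr [0. 0.] size [0. 0.] ang 0.0
```

View pics/nest_crop.png

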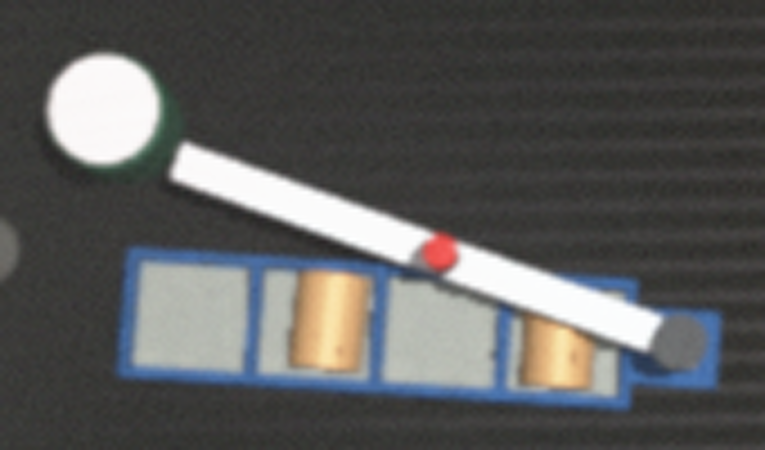

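View pics/sh_crop.png

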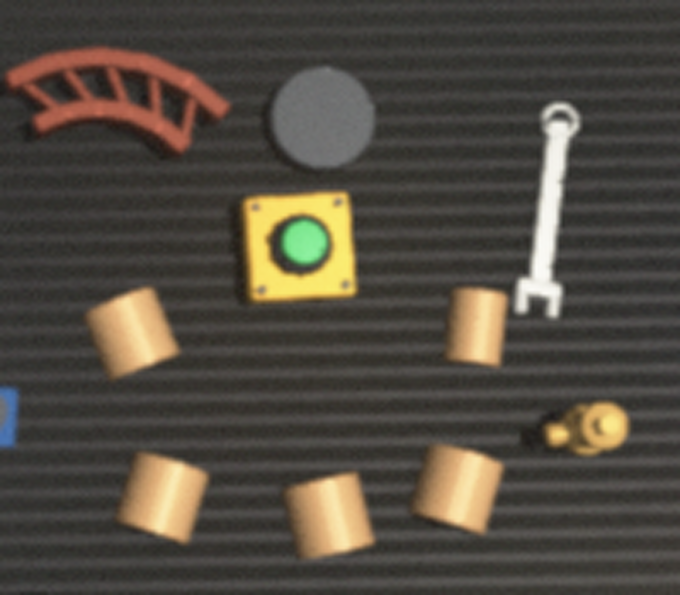

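```bash
cat >> h.py <<'E'
def nest(c):
    h=hsv(c); m=((h[...,0]>100)&(h[...,0]<125)&(h[...,1]>110)&(h[...,2]>50)).astype(np.uint8)
    m[:,:180]=0; m[:,345:]=0; m[:235]=0; m[300:]=0
    v,u=np.nonzero(m); P=np.array([ray(c,a,b,.024)[:2] for a,b in zip(u,v)])*1000
    r=cv2.minAreaRect(P.astype(np.float32)); return r
def knob(c):
    h=hsv(c); m=(((h[...,0]<6)|(h[...,0]>174))&(h[...,1]>150)&(h[...,2]>120)).astype(np.uint8)
    m[:,:150]=0;m[:,420:]=0;m[300:]=0; m[:205]=0
    n,l,st,ce=cv2.connectedComponentsWithStats(m); i=1+np.argmax(st[1:,4]); P=cloud(c)[l==i]
    top=P[P[:,2]>np.nanmax(P[:,2])-.012]
    return ce[i],st[i,4],np.nanmean(top,0),np.nanmax(P[:,2])
E
python3 - <<'E'
from h import *
for k in range(2):
    c=load("top"); W=cloud(c)
    r=nest(c); print(r, cv2.boxPoints(r))
    print(knob(c)); 
def at(u,v): return 175+u/4.5,195+v/4.5
for n,(a,b),z in(("pivotcap",(680,342),None),("bartip",(180,162),.065),("can",(104,110),.089)):
    u,v=at(a,b); print(n,W[int(v),int(u)],ray(c,u,v,z or W[int(v),int(u)][2]))
g=hsv(c); m=((g[...,0]>45)&(g[...,0]<85)&(g[...,1]>120)&(g[...,2]>90)); m[:,:380]=0;m[:,450:]=0;m[:200]=0
v,u=np.nonzero(m); print("btn",u.mean(),v.mean(),np.nanmedian(W[m],0),ray(c,u.mean(),v.mean(),np.nanpercentile(W[m][:,2],70)))
E
```

```text
((521.4248046875, 241.50601196289062), (391.7344055175781, 85.97782897949219), 85.59402465820312) [[463.5158    49.520187]
 [549.23956   42.915115]
 [579.3338   433.49182 ]
 [493.61005  440.09692 ]]
(array([272.53125, 250.6875 ]), np.int32(32), array([0.56428933, 0.22149884, 0.10489468]), np.float64(0.11140285145131176))
((521.5183715820312, 241.49880981445312), (391.7344055175781, 85.79013061523438), 85.59402465820312) [[463.70294   49.505783]
 [549.23956   42.915115]
 [579.3338   433.49182 ]
 [493.79718  440.08252 ]]
(array([272.3       , 250.63333333]), np.int32(30), array([0.56499018, 0.22257321, 0.10291088]), np.float64(0.10859225099977156))
pivotcap [0.50798169 0.0712077  0.06854996] [0.50797765 0.07088986 0.06854996]
bartip [0.62886297 0.39121211 0.0597202 ] [0.62813751 0.39034095 0.065     ]
can [0.66027527 0.43543873 0.08787994] [0.65880985 0.43489404 0.089     ]
btn 415.2 218.4 [ 0.65734931 -0.1857457   0.06231345] [ 0.6575097  -0.18913559  0.06326954]
```

```bash
cat >> h.py <<'E'
def go(x,y,z,yaw=None,prev=None):
    """print shift (cm, tool axes now) and turn to reach tcp (m) pointing down with jaw yaw (deg)"""
    s=read_state(); R=np.array(s["eef_rot"],float); p=np.array(s["tool_pos"],float)
    yaw0=np.degrees(np.arctan2(R[1,0],R[0,0])); d=0 if yaw is None else (yaw-yaw0+90)%180-90
    a=np.radians(yaw0+d); Rt=np.array([[np.cos(a),0,-np.sin(a)],[np.sin(a),0,np.cos(a)],[0,-1,0]])
    if np.linalg.det(Rt)<0: Rt[:,2]*=-1
    w=np.degrees(cv2.Rodrigues(R.T@Rt)[0].ravel())
    print("shift",np.round(100*R.T@(np.array([x,y,z])-p),2),"turn",np.round(w,1))
O=np.array([.5236,.2694]); YN=np.array([.0768,.99705]); XN=np.array([.99705,-.0768]); PIV=O-.197*YN
E
python3 - <<'E'
from h import *
print(PIV)
go(.5645,.222,.17,-20.6); go(.5645,.222,.072,-20.6)
E
```

```text
[0.5084704  0.07298115]
shift [-60.05   4.4   60.61] turn [ -0.  -45.6  -0. ]
shift [-60.05  14.2   60.61] turn [ -0.  -45.6  -0. ]
```

Candidates: tan large shells at (368,247), (377,296), (427,301) and (464,293). The small ones are at (470,245) on the mat, (248,266) in pocket 3 and (300,272) in pocket 1. The purple (131,278) and grey (124,314) look-alikes stay where they are. The knob is at (272,251), so I go there first.

```bash
python3 -m crank '[[[-5,4.4,5],[0,-8,0]],[[-60,4.4,60.6],[0,-45.6,0]],[[-60,4.4,60.6],[0,-45.6,0]],[[-60,4.4,60.6],[0,-45.6,0]],[[-60,4.4,60.6],[0,-45.6,0]],[[-60,4.4,60.6],[0,-45.6,0]],[[-60,4.4,60.6],[0,-45.6,0]],[[-60,4.4,60.6],[0,-45.6,0]],[[-60,4.4,60.6],[0,-45.6,0]],[[-60,4.4,60.6],[0,-45.6,0]],[[-60,4.4,60.6],[0,-45.6,0]],[[-60,4.4,60.6],[0,-45.6,0]]]' 1 20
python3 - <<'E'
from h import *
pose();go(.5645,.222,.17,-20.6)
E
```

```text
time: 1.75
tool_pos: [0.524, 0.1191, 0.1716]
eef_rot: [[0.936, 0.0, 0.352], [-0.352, -0.0, 0.936], [0.0, -1.0, 0.0]]
force: [2.2, -0.5, -0.2]
opening: 0.0912
t 1.75 tcp [0.524  0.1191 0.1716] x 0.936 -0.352 F [ 2.2 -0.5 -0.2] op 0.0912 q [ 6. 24. 93. -0. 63. 27.]
shift [ 0.16  0.16 11.06] turn [-0. -0.  0.]
```

```bash
python3 -m crank '[[[0.1,0,11],[0,0,0]],[[0.1,0,11],[0,0,0]],[[0.1,0,11],[0,0,0]],[[0.1,0,11],[0,0,0]]]'
python3 - <<'E'
from h import *
pose();go(.5645,.222,.072,-20.6)
c=load("top"); save("k1",cv2.resize(c["pixels"][180:330,170:400],None,fx=3.4,fy=3.4)); c=load("side"); save("k2",cv2.resize(c["pixels"][180:360,180:420],None,fx=3.3,fy=3.3))
E
```

```text
time: 2.25
tool_pos: [0.5627, 0.2191, 0.1712]
eef_rot: [[0.936, -0.001, 0.352], [-0.352, -0.0, 0.936], [-0.001, -1.0, -0.001]]
force: [0.4, 0.1, -0.2]
opening: 0.0912
t 2.25 tcp [0.5627 0.2191 0.1712] x 0.936 -0.352 F [ 0.4  0.1 -0.2] op 0.0912 q [16. 29. 83. -0. 68. 36.]
shift [0.07 9.92 0.34] turn [ 0. -0. -0.]
```

View pics/k2.png

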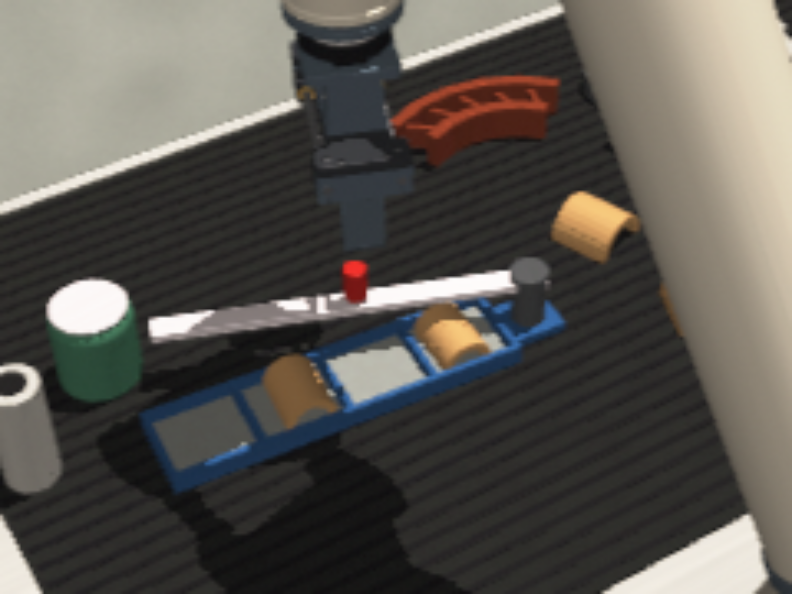

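The gripper hangs straight above the red knob (crop (355,282)). I descend and grip it.

```bash
python3 -m crank '[[[0,4,0.3],[0,0,0]],[[0,8,0.3],[0,0,0]],[[0,9.9,0.3],[0,0,0]],[[0,9.9,0.3],[0,0,0]],[[0,9.9,0.3],[0,0,0]]]'
python3 -m crank '[[[0,0,0],[0,0,0]],[[0,0,0],[0,0,0]],[[0,0,0],[0,0,0]],[[0,0,0],[0,0,0]],[[0,0,0],[0,0,0]],[[0,0,0],[0,0,0]]]' 0 20
python3 - <<'E'
from h import *
s=pose(); p=np.array(s["tool_pos"])[:2]; v=p-PIV; print("r",np.linalg.norm(v),"bar",np.degrees(np.arctan2(YN[1],YN[0])-np.arctan2(v[1],v[0])))
R=np.array(s["eef_rot"]); a0=np.arctan2(v[1],v[0]); r=.160
for k in range(1,13):
    a=a0-np.radians(k*5.8); q=PIV+r*np.array([np.cos(a),np.sin(a)]); print(k,np.round(100*R.T@np.r_[q-p,0],1),k*5.8)
E
```

```text
time: 2.98
tool_pos: [0.5648, 0.2219, 0.0735]
eef_rot: [[0.936, 0.001, 0.353], [-0.353, 0.0, 0.936], [0.001, -1.0, 0.001]]
force: [-0.8, -0.5, -0.4]
opening: 0.0909
time: 3.72
tool_pos: [0.5642, 0.2223, 0.0724]
eef_rot: [[0.936, -0.0, 0.352], [-0.352, -0.0, 0.936], [-0.0, -1.0, -0.0]]
force: [-0.2, 0.3, -0.6]
opening: 0.0342
t 3.73 tcp [0.5642 0.2223 0.0724] x 0.936 -0.352 F [-0.2  0.3 -0.6] op 0.0342 q [16. 36. 88. -0. 56. 36.]
r 0.1593739440151317 bar 16.070150467663353
1 [ 1.6 -0.  -0. ] 5.8
2 [ 3.2 -0.  -0.3] 11.6
3 [ 4.8 -0.  -0.7] 17.4
4 [ 6.3 -0.  -1.2] 23.2
5 [ 7.8 -0.  -1.9] 29.0
6 [ 9.1 -0.  -2.8] 34.8
7 [10.4 -0.  -3.8] 40.6
8 [11.6 -0.  -4.9] 46.4
9 [12.7 -0.  -6.1] 52.199999999999996
10 [13.6 -0.  -7.4] 58.0
11 [14.4 -0.  -8.8] 63.8
12 [ 15.   -0.  -10.3] 69.6
```

```bash
python3 -m crank '[[[0,0,0],[0,0,0]],[[0,0,0],[0,0,0]],[[0,0,0],[0,0,0]]]'
python3 -m crank '[[[1.6,0,0],[0,5.8,0]],[[3.2,0,-0.3],[0,11.6,0]],[[4.8,0,-0.7],[0,17.4,0]],[[6.3,0,-1.2],[0,23.2,0]],[[7.8,0,-1.9],[0,29,0]],[[9.1,0,-2.8],[0,34.8,0]],[[10.4,0,-3.8],[0,40.6,0]],[[11.6,0,-4.9],[0,46.4,0]],[[12.7,0,-6.1],[0,52.2,0]],[[13.6,0,-7.4],[0,58,0]],[[14.4,0,-8.8],[0,63.8,0]],[[15,0,-10.3],[0,69.6,0]]]'
python3 -m crank '[[[0,0,0],[0,0,0]],[[0,0,0],[0,0,0]]]'
python3 - <<'E'
from h import *
s=pose(); p=np.array(s["tool_pos"])[:2]; v=p-PIV; print("r",np.linalg.norm(v),"bar",np.degrees(np.arctan2(YN[1],YN[0])-np.arctan2(v[1],v[0])))
E
```

```text
time: 4.1
tool_pos: [0.5643, 0.2223, 0.0725]
eef_rot: [[0.936, 0.0, 0.352], [-0.352, 0.0, 0.936], [0.0, -1.0, 0.0]]
force: [0.9, 0.2, -0.6]
opening: 0.0216
time: 5.6
tool_pos: [0.6693, 0.0727, 0.0725]
eef_rot: [[-0.007, 0.002, 1.0], [-1.0, 0.0, -0.007], [-0.0, -1.0, 0.002]]
force: [3.7, 1.4, 0.1]
opening: 0.0222
time: 5.85
tool_pos: [0.6687, 0.0733, 0.0726]
eef_rot: [[-0.002, 0.001, 1.0], [-1.0, 0.0, -0.002], [-0.0, -1.0, 0.001]]
force: [5.2, -0.7, -1.5]
opening: 0.0214
t 5.85 tcp [0.6687 0.0733 0.0726] x -0.002 -1.0 F [ 5.2 -0.7 -1.5] op 0.0214 q [ 1. 40. 78.  0. 62. 91.]
r 0.1602747194349988 bar 85.46511908900278
```

```bash
python3 -m crank '[[[0,0,0],[0,0,0]],[[0,0,0],[0,0,0]],[[0,0,0],[0,0,0]],[[0,-3,0],[0,0,0]],[[0,-8,0],[0,0,0]],[[4,-12,-5],[0,-10,0]],[[9,-12,-10],[0,-20,0]],[[9,-12,-10],[0,-20,0]]]' 1
python3 - <<'E'
from h import *
pose()
c=load("top"); save("n2",cv2.resize(c["pixels"][150:330,170:440],None,fx=2.9,fy=2.9,interpolation=cv2.INTER_CUBIC)); c=load("side"); save("n2s",cv2.resize(c["pixels"][180:360,180:420],None,fx=3.3,fy=3.3))
E
```

```text
time: 6.85
tool_pos: [0.5657, -0.0181, 0.1933]
eef_rot: [[0.34, -0.0, 0.94], [-0.94, -0.0, 0.34], [0.0, -1.0, -0.0]]
force: [0.4, 0.4, -0.2]
opening: 0.0913
t 6.85 tcp [ 0.5657 -0.0181  0.1933] x 0.34 -0.94 F [ 0.4  0.4 -0.2] op 0.0913 q [-8. 25. 87. -0. 68. 62.]
```

View pics/n2.png

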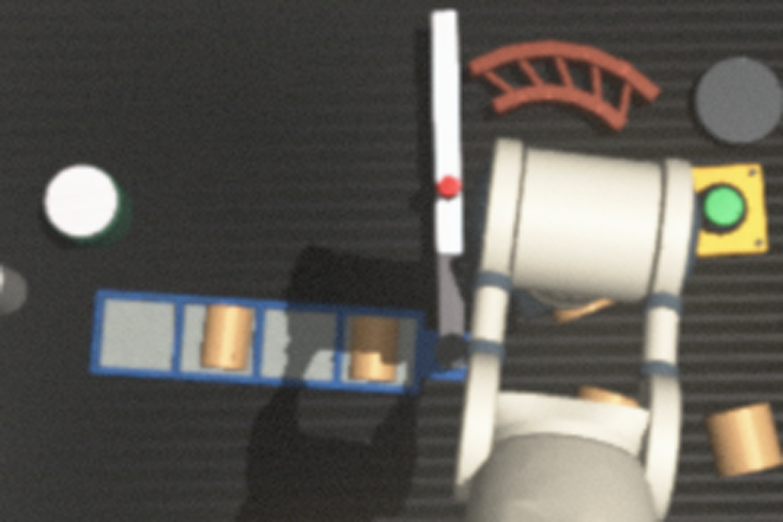

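View pics/n2s.png

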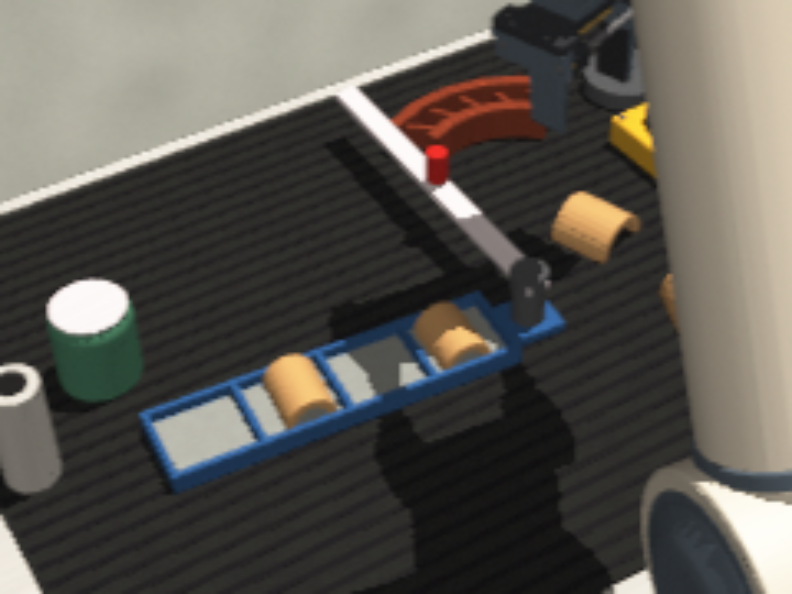

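The bar is open and clear of the pockets. The small shells sit at crop (228,337) in pocket 3 and (373,348) in pocket 1. Next I measure them.

```bash
cat >> h.py <<'E'
def roi(c,x0,x1,y0,y1,zmin,zmax=.06):
    """rect of cloud points within a world box"""
    W=cloud(c); h=hsv(c); b=(h[...,0]>5)&(h[...,0]<22)&(h[...,1]>80)
    m=(W[...,0]>x0)&(W[...,0]<x1)&(W[...,1]>y0)&(W[...,1]<y1)&(W[...,2]>zmin)&(W[...,2]<zmax)&b
    P=W[m]; r=cv2.minAreaRect((P[:,:2]*1000).astype(np.float32))
    print(len(P),"ctr",np.round(r[0],1),"size",np.round(r[1],1),"ang",round(r[2],1),"mean",np.round(1000*P.mean(0),1),"ztop",np.round(np.percentile(P[:,2],95),3))
    return P
E
python3 - <<'E'
from h import *
c=load("top")
for y in(-.123,.041):
    p=O+y*YN; print(p); roi(c,p[0]-.045,p[0]+.045,p[1]-.045,p[1]+.045,.018)
go(.53,.302,.15,-7)
go(.515,.15,.15,-4)
E
```

```text
[0.5141536  0.14676285]
297 ctr [514.5 151.4] size [44.2 59.4] ang 87.8 mean [515.  151.   33.3] ztop 0.042
[0.5267488  0.31027905]
299 ctr [529.1 300.2] size [44.6 61.5] ang 81.7 mean [528.4 299.4  34.4] ztop 0.044
shift [-31.3    4.27   7.12] turn [ -0.  -63.4   0. ]
shift [-17.49   4.27   0.61] turn [ -0.  -66.4   0. ]
```

```bash
python3 -m crank '[[[-17.5,4.3,0.6],[0,-68,0]],[[-17.5,4.3,0.6],[0,-68,0]],[[-17.5,4.3,0.6],[0,-68,0]],[[-17.5,4.3,0.6],[0,-68,0]],[[-17.5,4.3,0.6],[0,-68,0]],[[-17.5,4.3,0.6],[0,-68,0]],[[-17.5,4.3,0.6],[0,-68,0]],[[-17.5,4.3,0.6],[0,-68,0]],[[-17.5,4.3,0.6],[0,-68,0]]]'
python3 - <<'E'
from h import *
pose();go(.5145,.151,.0265,-2.5)
E
```

```text
time: 8.12
tool_pos: [0.5147, 0.1508, 0.1492]
eef_rot: [[0.999, -0.0, 0.041], [-0.041, 0.0, 0.999], [-0.0, -1.0, 0.0]]
force: [-0.2, 0.0, -0.1]
opening: 0.0912
t 8.12 tcp [0.5147 0.1508 0.1492] x 0.999 -0.041 F [-0.2  0.  -0.1] op 0.0912 q [10. 26. 94.  0. 60. 12.]
shift [-0.02 12.27  0.02] turn [-0.   0.2 -0. ]
```

```bash
python3 -m crank '[[[0,5,0],[0,0,0]],[[0,9,0],[0,0,0]],[[0,12,0],[0,0,0]],[[0,12.25,0],[0,0,0]],[[0,12.25,0],[0,0,0]]]'
python3 -m crank '[[[0,0,0],[0,0,0]],[[0,0,0],[0,0,0]],[[0,0,0],[0,0,0]],[[0,0,0],[0,0,0]],[[0,0,0],[0,0,0]],[[0,0,0],[0,0,0]]]' 0 30
python3 - <<'E'
from h import *
pose();go(.395,.185,.13,-2.5)
E
```

```text
time: 8.75
tool_pos: [0.5149, 0.1504, 0.0277]
eef_rot: [[0.999, 0.001, 0.04], [-0.04, 0.0, 0.999], [0.001, -1.0, 0.0]]
force: [-0.6, 0.1, 0.1]
opening: 0.0911
time: 9.5
tool_pos: [0.5147, 0.1502, 0.0274]
eef_rot: [[0.999, 0.001, 0.039], [-0.039, 0.0, 0.999], [0.001, -1.0, 0.0]]
force: [-0.9, -0.8, 7.9]
opening: 0.0616
t 9.5 tcp [0.5147 0.1502 0.0274] x 0.999 -0.039 F [-0.9 -0.8  7.9] op 0.0616 q [ 10.  36. 100.   0.  44.  12.]
shift [-12.09 -10.27   3.01] turn [-0.   0.3  0. ]
```

```bash
python3 -m crank '[[[0,-1.5,0],[0,0,0]],[[0,-5,0],[0,0,0]],[[-2,-8,0.5],[0,0,0]],[[-7,-8,1.5],[0,0,0]],[[-12.1,-8,3],[0,0,0]],[[-12.1,-8,3],[0,0,0]],[[-12.1,-8,3],[0,0,0]]]'
python3 - <<'E'
from h import *
pose();go(.395,.185,.0185,-2.5)
c=load("side"); save("s3",cv2.resize(c["pixels"][180:380,180:440],None,fx=3,fy=3))
E
```

```text
time: 10.38
tool_pos: [0.3953, 0.1851, 0.1077]
eef_rot: [[0.999, 0.002, 0.038], [-0.038, 0.0, 0.999], [0.001, -1.0, 0.0]]
force: [0.4, 0.5, -1.6]
opening: 0.0617
t 10.38 tcp [0.3953 0.1851 0.1077] x 0.999 -0.038 F [ 0.4  0.5 -1.6] op 0.0617 q [ 17.  23. 110.  -0.  47.  19.]
shift [-0.05  8.92 -0.02] turn [-0.   0.3  0.1]
```

View pics/s3.png

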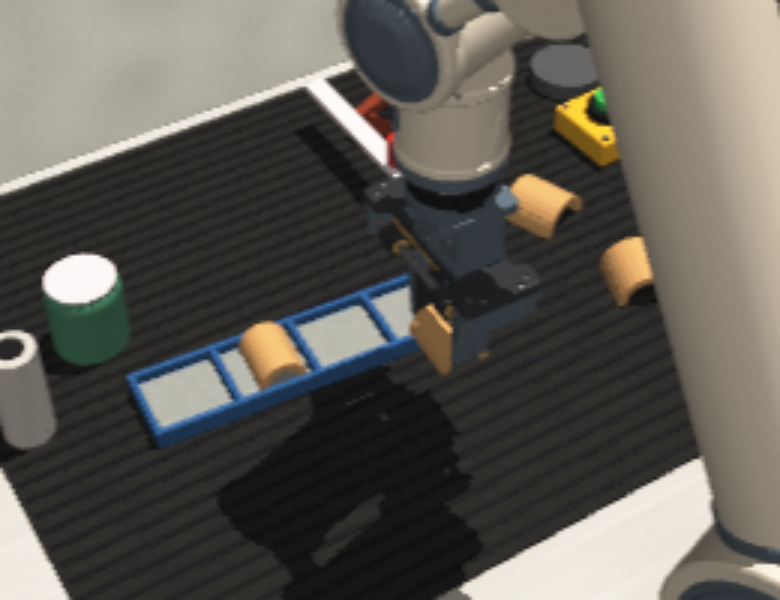

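Run:
```python
from h import *
c=load("side"); save("s4",cv2.resize(c["pixels"][260:320,290:370],None,fx=8,fy=8,interpolation=cv2.INTER_CUBIC))
c=load("top"); save("s5",cv2.resize(c["pixels"][220:400,220:400],None,fx=3,fy=3,interpolation=cv2.INTER_CUBIC))
```

```text
(no output)
```

View pics/s4.png

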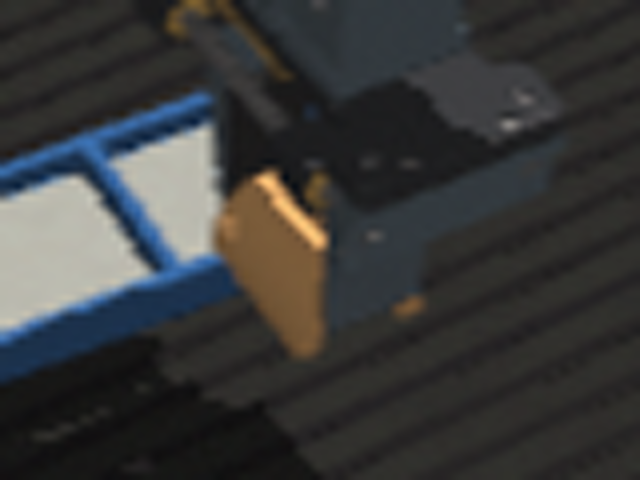

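Run:
```python
from h import *
c=load("side"); W=cloud(c); h=hsv(c)
m=(h[...,0]>5)&(h[...,0]<22)&(h[...,1]>80); m[:260]=0;m[320:]=0;m[:,:313]=0;m[:,350:]=0
for v,u in zip(*np.nonzero(m)):
    if (u+v)%3==0: print(u,v,np.round(1000*W[v,u]).astype(int),c["pixels"][v,u])
```

```text
313 260 [431 214 205] [107  83  45]
316 260 [433 204 199] [58 49 34]
315 261 [433 207 197] [90 73 45]
318 261 [410 211 217] [74 59 36]
321 264 [395 212 219] [66 57 40]
322 266 [393 210 213] [82 68 49]
324 267 [381 212 219] [53 45 31]
325 269 [380 209 212] [66 54 34]
322 281 [428 188 117] [59 47 36]
321 282 [428 191 115] [81 62 43]
324 282 [358 226 193] [175 128  80]
330 282 [340 220 205] [91 73 47]
320 283 [426 196 116] [105  80  51]
323 283 [421 189 116] [243 193 120]
329 283 [340 223 202] [99 79 46]
319 284 [425 199 114] [105  79  51]
322 284 [417 195 119] [130  96  60]
325 284 [414 187 117] [203 151  96]
328 284 [342 224 198] [92 72 40]
318 285 [426 202 111] [124 105  84]
321 285 [418 197 115] [123  91  57]
324 285 [409 193 121] [222 165 102]
327 285 [343 227 195] [95 73 51]
330 285 [337 222 198] [77 64 44]
320 286 [423 197 107] [122  92  57]
323 286 [413 194 114] [123  91  58]
326 286 [403 191 121] [243 195 120]
329 286 [342 221 189] [61 50 39]
319 287 [423 201 106] [121  90  57]
322 287 [411 198 114] [123  92  58]
325 287 [405 193 116] [131  97  61]
328 287 [398 188 120] [191 14
[... 1391 characters left out ...]
]
324 297 [383 210 106] [114  86  54]
327 297 [376 205 110] [121  90  56]
330 297 [359 207 126] [86 69 54]
342 297 [438 111   1] [80 64 49]
323 298 [387 211  99] [108  80  51]
326 298 [377 207 106] [117  87  55]
329 298 [368 203 112] [122  92  58]
341 298 [366 166  93] [117  87  55]
325 299 [377 211 105] [113  84  53]
328 299 [368 207 110] [120  90  57]
340 299 [433 122   4] [84 68 49]
324 300 [380 212  98] [97 73 49]
327 300 [372 208 103] [116  86  54]
330 300 [365 202 107] [84 69 55]
326 301 [371 211 103] [111  82  52]
329 301 [367 204 102] [119  88  56]
325 302 [374 212  96] [88 67 46]
328 302 [365 209 102] [118  88  56]
327 303 [369 209  95] [114  83  53]
326 304 [438 168   4] [66 54 41]
```

View pics/s5.png

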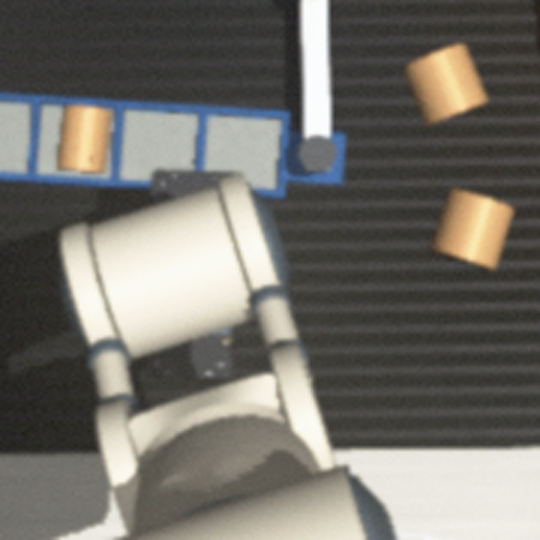

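The points run from the crown (y 0.188, z 0.120) to the foot (y 0.211, z 0.095), so the shell hangs upright and the flat look was only shadow. I lower it onto the mat.

```bash
python3 -m crank '[[[0,4,0],[0,0,0]],[[0,7.5,0],[0,0,0]],[[0,8.7,0],[0,0,0]],[[0,9,0],[0,0,0]],[[0,9,0],[0,0,0]]]'
python3 -m crank '[[[0,0,0],[0,0,0]],[[0,0,0],[0,0,0]],[[0,0,0],[0,0,0]],[[0,-4,0],[0,0,0]],[[0,-9,0],[0,0,0]],[[0,-12,4],[0,0,0]],[[0,-12,4],[0,0,0]]]' 1
python3 - <<'E'
from h import *
pose();go(.529,.300,.13,-8.5);go(.529,.300,.029,-8.5)
E
```

```text
time: 11.2
tool_pos: [0.395, 0.1848, 0.0176]
eef_rot: [[0.999, 0.0, 0.039], [-0.039, 0.0, 0.999], [0.0, -1.0, 0.0]]
force: [-0.4, -0.2, -0.8]
opening: 0.0615
time: 12.08
tool_pos: [0.3978, 0.227, 0.1392]
eef_rot: [[0.999, 0.005, 0.037], [-0.037, 0.002, 0.999], [0.005, -1.0, 0.002]]
force: [0.8, 0.7, -0.4]
opening: 0.0914
t 12.07 tcp [0.3978 0.227  0.1392] x 0.999 -0.037 F [ 0.8  0.7 -0.4] op 0.0914 q [ 22.  21. 105.   0.  53.  24.]
shift [12.84  1.01  7.78] turn [-0.2  6.4  0.3]
shift [12.79 11.11  7.75] turn [-0.2  6.4  0.3]
```

```bash
python3 -m crank '[[[5,1,3],[0,3,0]],[[10,1,6],[0,6.4,0]],[[12.8,1,7.7],[0,6.4,0]],[[12.8,1,7.7],[0,6.4,0]],[[12.8,5,7.7],[0,6.4,0]],[[12.8,9,7.7],[0,6.4,0]],[[12.8,11.1,7.7],[0,6.4,0]],[[12.8,11.1,7.7],[0,6.4,0]],[[12.8,11.1,7.7],[0,6.4,0]]]'
python3 -m crank '[[[0,0,0],[0,0,0]],[[0,0,0],[0,0,0]],[[0,0,0],[0,0,0]],[[0,0,0],[0,0,0]],[[0,0,0],[0,0,0]],[[0,0,0],[0,0,0]]]' 0 30
python3 - <<'E'
from h import *
pose();go(.41,.32,.11,-2.5)
E
```

```text
time: 13.2
tool_pos: [0.5269, 0.2965, 0.0267]
eef_rot: [[0.989, -0.0, 0.15], [-0.15, -0.0, 0.989], [-0.0, -1.0, -0.0]]
force: [0.9, 0.3, 0.1]
opening: 0.0912
time: 13.95
tool_pos: [0.5273, 0.2969, 0.0263]
eef_rot: [[0.989, 0.001, 0.15], [-0.15, 0.0, 0.989], [0.001, -1.0, 0.0]]
force: [-0.7, -0.3, 7.0]
opening: 0.0614
t 13.95 tcp [0.5273 0.2969 0.0263] x 0.989 -0.15 F [-0.7 -0.3  7. ] op 0.0614 q [24. 40. 90. -0. 50. 32.]
shift [-11.94  -8.38   0.53] turn [-0.  -6.1  0. ]
```

```bash
python3 -m crank '[[[0,-1.5,0],[0,0,0]],[[0,-5,0],[0,0,0]],[[-2,-8,0],[0,0,0]],[[-7,-8,0.3],[0,-3,0]],[[-11.9,-8,0.5],[0,-6,0]],[[-11.9,-8,0.5],[0,-6,0]],[[-11.9,-6,0.5],[0,-6,0]],[[-11.9,-2,0.5],[0,-6,0]],[[-11.9,0,0.5],[0,-6,0]],[[-11.9,0.8,0.5],[0,-6,0]],[[-11.9,0.9,0.5],[0,-6,0]],[[-11.9,0.9,0.5],[0,-6,0]]]'
python3 -m crank '[[[0,0,0],[0,0,0]],[[0,0,0],[0,0,0]],[[0,0,0],[0,0,0]],[[0,-4,0],[0,0,0]],[[0,-9,0],[0,0,0]],[[0,-13,0],[0,0,0]],[[0,-13,0],[0,0,0]]]' 1
python3 - <<'E'
from h import *
pose();go(.5813,-.0561,.13,22);
c=load("side"); save("s6",cv2.resize(c["pixels"][180:380,180:440],None,fx=3,fy=3))
E
```

```text
time: 15.45
tool_pos: [0.4108, 0.3199, 0.0178]
eef_rot: [[0.999, 0.001, 0.046], [-0.046, 0.001, 0.999], [0.001, -1.0, 0.001]]
force: [0.1, -0.6, -0.4]
opening: 0.0617
time: 16.32
tool_pos: [0.4116, 0.3205, 0.1498]
eef_rot: [[0.999, 0.005, 0.046], [-0.046, 0.003, 0.999], [0.004, -1.0, 0.003]]
force: [-0.7, 0.8, 0.5]
opening: 0.0911
t 16.32 tcp [0.4116 0.3205 0.1498] x 0.999 -0.046 F [-0.7  0.8  0.5] op 0.0911 q [31. 24. 96.  0. 59. 34.]
shift [ 18.67   1.95 -36.85] turn [ -0.1 -24.6   0.3]
```

View pics/s6.png

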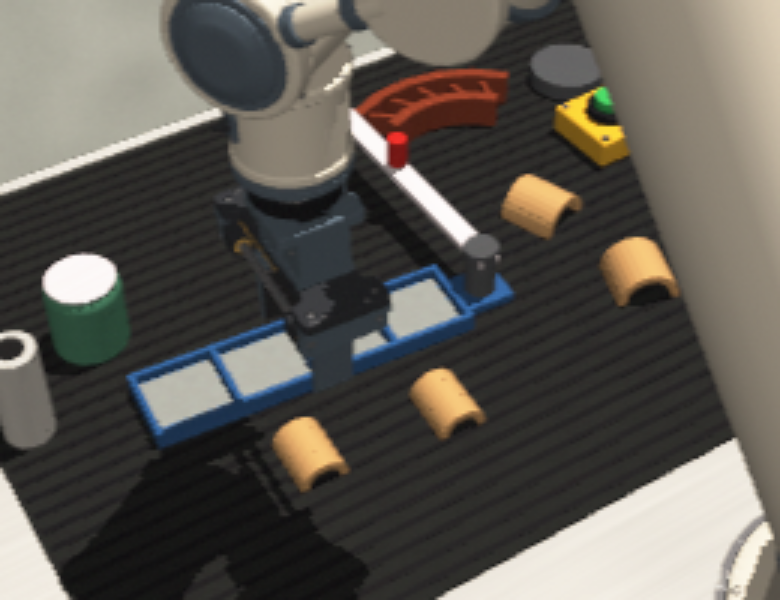

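Both small shells stand crown up on the mat (crop (310,452) and (447,402)), and the nest is empty. I re-measure the larges.

Run:
```python
from h import *
c=load("top"); shells(c)
```

```text
[627. 172.] 63 ztop 0.121 ctr [ 774.6 -778.7] size [97.2  6.2] ang 1.7
[368. 247.] 393 ztop 0.040 ctr [580.4 -56. ] size [65.7 66. ] ang 19.0
[470. 246.] 284 ztop 0.031 ctr [ 580.6 -355.9] size [45.8 62.3] ang 81.1
[633. 249.] 165 ztop -0.407 ctr [0. 0.] size [0. 0.] ang 0.0
[502. 275.] 140 ztop 0.075 ctr [ 490.1 -444.4] size [41.3 81.5] ang 10.7
[464. 293.] 384 ztop 0.040 ctr [ 442.8 -335.1] size [65.2 67.4] ang 71.1
[377. 296.] 380 ztop 0.040 ctr [437.8 -79.6] size [64.7 65.3] ang 72.6
[426. 301.] 387 ztop 0.039 ctr [ 419.9 -223.2] size [65.7 66.7] ang 11.3
[287. 311.] 273 ztop 0.032 ctr [395.2 184.9] size [47.3 64.7] ang 86.1
[  8. 328.] 163 ztop -0.229 ctr [0. 0.] size [0. 0.] ang 0.0
[ 14. 382.] 1678 ztop -0.414 ctr [0. 0.] size [0. 0.] ang 0.0
[  7. 461.] 153 ztop -0.575 ctr [0. 0.] size [0. 0.] ang 0.0
```

```bash
python3 -m crank '[[[3,0,-5],[0,-5,0]],[[18.6,1,-36.9],[0,-24,0]],[[18.6,1,-36.9],[0,-24,0]],[[18.6,1,-36.9],[0,-24,0]],[[18.6,1,-36.9],[0,-24,0]],[[18.6,1,-36.9],[0,-24,0]],[[18.6,1,-36.9],[0,-24,0]],[[18.6,1,-36.9],[0,-24,0]],[[18.6,1,-36.9],[0,-24,0]],[[18.6,1,-36.9],[0,-24,0]],[[18.6,1,-36.9],[0,-24,0]]]'
python3 - <<'E'
from h import *
pose();go(.581,-.056,.019,20.5)
E
```

```text
time: 17.8
tool_pos: [0.5787, -0.0565, 0.1369]
eef_rot: [[0.931, -0.0, -0.366], [0.366, 0.0, 0.931], [-0.0, -1.0, 0.0]]
force: [0.3, -0.3, 0.3]
opening: 0.0913
t 17.8 tcp [ 0.5787 -0.0565  0.1369] x 0.931 0.366 F [ 0.3 -0.3  0.3] op 0.0913 q [-11.  30.  89.   0.  62. -33.]
shift [ 0.23 11.79 -0.04] turn [-0.   0.9 -0. ]
```

```bash
python3 -m crank '[[[0.1,5,0],[0,0.8,0]],[[0.2,9,0],[0,0.8,0]],[[0.2,11.5,0],[0,0.8,0]],[[0.2,11.8,0],[0,0.8,0]],[[0.2,11.8,0],[0,0.8,0]]]'
python3 -m crank '[[[0,0,0],[0,0,0]],[[0,0,0],[0,0,0]],[[0,0,0],[0,0,0]],[[0,0,0],[0,0,0]],[[0,0,0],[0,0,0]],[[0,0,0],[0,0,0]]]' 0 35
python3 - <<'E'
from h import *
pose();p=O+.123*YN;print(p);go(p[0],p[1],.15,-4.4)
E
```

```text
time: 18.42
tool_pos: [0.5813, -0.0566, 0.0197]
eef_rot: [[0.936, 0.001, -0.352], [0.352, -0.0, 0.936], [0.001, -1.0, -0.0]]
force: [0.0, 0.1, -0.2]
opening: 0.0908
time: 19.18
tool_pos: [0.5811, -0.0569, 0.0194]
eef_rot: [[0.936, 0.0, -0.351], [0.351, -0.0, 0.936], [0.0, -1.0, -0.0]]
force: [-2.0, -0.3, 5.6]
opening: 0.0615
t 19.18 tcp [ 0.5811 -0.0569  0.0194] x 0.936 0.351 F [-2.  -0.3  5.6] op 0.0615 q [-11.  39.  93.   0.  47. -32.]
[0.5330464  0.39203715]
shift [ 11.27 -13.07  43.72] turn [ 0. 25.  0.]
```

```bash
python3 -m crank '[[[0,-2,0],[0,0,0]],[[0,-7,0],[0,0,0]],[[0,-12,0],[0,0,0]],[[1,-13,4],[0,3,0]],[[11.3,-13,43.7],[0,25,0]],[[11.3,-13,43.7],[0,25,0]],[[11.3,-13,43.7],[0,25,0]],[[11.3,-13,43.7],[0,25,0]],[[11.3,-13,43.7],[0,25,0]],[[11.3,-13,43.7],[0,25,0]],[[11.3,-13,43.7],[0,25,0]],[[11.3,-13,43.7],[0,25,0]]]'
python3 -m crank '[[[0,0,0],[0,0,0]],[[0,0,0],[0,0,0]],[[0,0,0],[0,0,0]]]'
python3 - <<'E'
from h import *
pose();p=O+.123*YN;print(p);go(p[0],p[1],.06,-4.4);go(p[0],p[1],.030,-4.4)
c=load("side"); save("s7",cv2.resize(c["pixels"][160:380,160:440],None,fx=2.8,fy=2.8))
E
```

```text
time: 20.68
tool_pos: [0.5321, 0.3953, 0.1485]
eef_rot: [[0.997, -0.0, 0.074], [-0.074, 0.001, 0.997], [-0.0, -1.0, 0.001]]
force: [0.1, -0.4, -2.3]
opening: 0.0618
time: 21.05
tool_pos: [0.5336, 0.3911, 0.1491]
eef_rot: [[0.997, -0.0, 0.079], [-0.079, -0.0, 0.997], [-0.0, -1.0, -0.0]]
force: [-0.0, 0.5, -1.9]
opening: 0.0616
t 21.05 tcp [0.5336 0.3911 0.1491] x 0.997 -0.079 F [-0.   0.5 -1.9] op 0.0616 q [31. 35. 76. -0. 69. 36.]
[0.5330464  0.39203715]
shift [-0.06  8.91  0.09] turn [ 0.  -0.1 -0. ]
shift [-0.06 11.91  0.09] turn [ 0.  -0.1 -0. ]
```

View pics/s7.png

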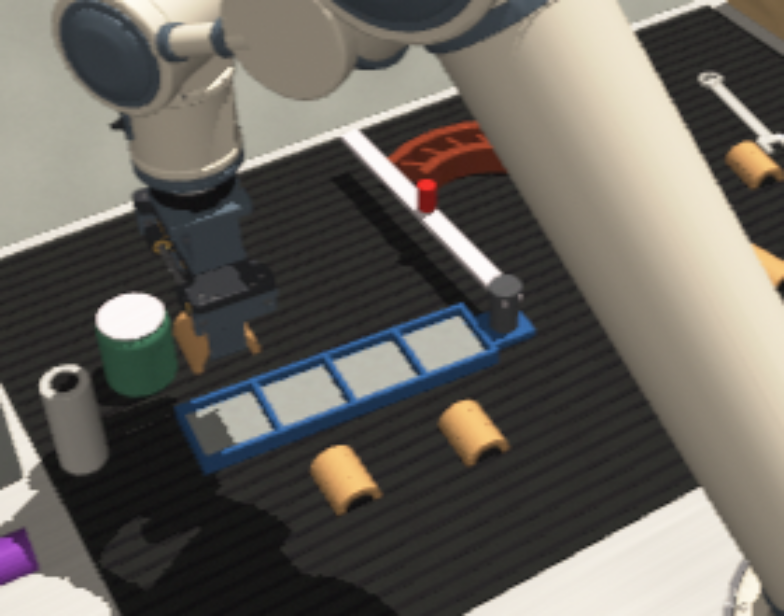

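```bash
python3 -m crank '[[[0,5,0.1],[0,0,0]],[[0,9,0.1],[0,0,0]],[[0,11,0.1],[0,0,0]],[[0,11.8,0.1],[0,0,0]],[[0,11.9,0.1],[0,0,0]],[[0,11.9,0.1],[0,0,0]]]'
python3 - <<'E'
from h import *
pose()
E
```

```text
time: 21.85
tool_pos: [0.5339, 0.3933, 0.031]
eef_rot: [[0.997, 0.001, 0.077], [-0.077, 0.001, 0.997], [0.001, -1.0, 0.001]]
force: [-0.2, 0.0, -1.9]
opening: 0.0615
t 21.85 tcp [0.5339 0.3933 0.031 ] x 0.997 -0.077 F [-0.2  0.  -1.9] op 0.0615 q [31. 43. 81.  0. 56. 36.]
```

```bash
python3 -m crank '[[[0,0.1,0],[0,0,0]],[[0,0.1,0],[0,0,0]],[[0,0.1,0],[0,0,0]],[[0,0.1,0],[0,0,0]],[[0,-5,0],[0,0,0]],[[0,-10,0],[0,0,0]],[[0,-12,-2],[0,0,0]],[[0,-12,-8],[0,0,0]]]' 1
python3 - <<'E'
from h import *
pose();go(.438,-.08,.13,-18)
c=load("top"); save("t8",cv2.resize(c["pixels"][220:320,170:370],None,fx=3.9,fy=3.9,interpolation=cv2.INTER_CUBIC))
E
```

```text
time: 22.85
tool_pos: [0.5283, 0.3146, 0.1519]
eef_rot: [[0.997, 0.004, 0.075], [-0.075, 0.002, 0.997], [0.004, -1.0, 0.003]]
force: [0.7, -1.4, -0.1]
opening: 0.0915
t 22.85 tcp [0.5283 0.3146 0.1519] x 0.997 -0.075 F [ 0.7 -1.4 -0.1] op 0.0915 q [25. 31. 83.  0. 66. 29.]
shift [ -6.07   2.06 -40.03] turn [-0.2 13.7  0.2]
```

View pics/t8.png

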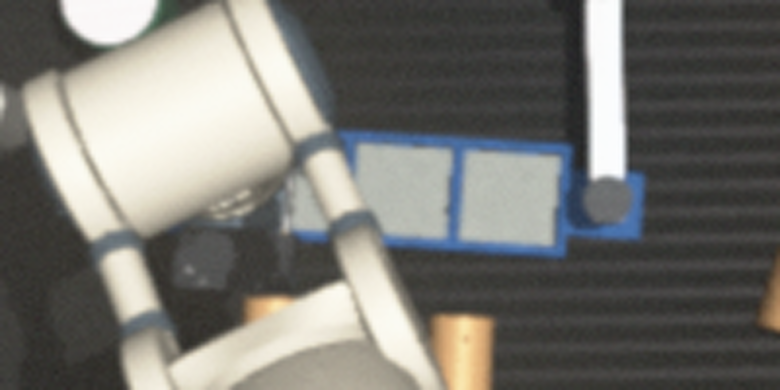

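```bash
python3 -m crank '[[[-1,1,-5],[0,3,0]],[[-6,2,-40],[0,13.7,0]],[[-6,2,-40],[0,13.7,0]],[[-6,2,-40],[0,13.7,0]],[[-6,2,-40],[0,13.7,0]],[[-6,2,-40],[0,13.7,0]],[[-6,2,-40],[0,13.7,0]],[[-6,2,-40],[0,13.7,0]],[[-6,2,-40],[0,13.7,0]],[[-6,2,-40],[0,13.7,0]],[[-6,2,-40],[0,13.7,0]]]'
python3 - <<'E'
from h import *
pose();go(.438,-.08,.019,-18)
c=load("top"); shells(c);save("t9",cv2.resize(c["pixels"][220:320,170:370],None,fx=3.9,fy=3.9,interpolation=cv2.INTER_CUBIC))
p=O+.123*YN; roi(c,p[0]-.05,p[0]+.05,p[1]-.05,p[1]+.05,.02); print(p)
E
```

```text
time: 24.28
tool_pos: [0.4366, -0.0801, 0.13]
eef_rot: [[0.951, 0.0, 0.31], [-0.31, 0.0, 0.951], [0.0, -1.0, 0.0]]
force: [0.8, 0.0, 0.6]
opening: 0.0915
t 24.27 tcp [ 0.4366 -0.0801  0.13  ] x 0.951 -0.31 F [0.8 0.  0.6] op 0.0915 q [-18.  21. 108.   0.  51.  -0.]
shift [ 0.13 11.1   0.05] turn [-0.  -0.1  0. ]
[625. 154.] 117 ztop 0.123 ctr [ 820. -777.] size [199.6  13.5] ang 2.3
[470. 246.] 291 ztop 0.032 ctr [ 581.8 -357.1] size [49.6 66. ] ang 78.4
[633. 249.] 159 ztop -0.407 ctr [0. 0.] size [0. 0.] ang 0.0
[210. 264.] 168 ztop 0.051 ctr [534.7 408.3] size [27.9 59.7] ang 88.5
[223. 265.] 141 ztop 0.047 ctr [530.9 370.9] size [18.8 60.8] ang 84.7
[502. 276.] 140 ztop 0.075 ctr [ 490.6 -443.7] size [74.4 42.6] ang 76.7
[471. 307.] 388 ztop 0.040 ctr [ 399.9 -354.7] size [64.6 62.8] ang 70.9
[240. 307.] 304 ztop 0.033 ctr [409.4 324.4] size [47.8 64.3] ang 89.4
[287. 311.] 280 ztop 0.032 ctr [395.5 186.2] size [46.9 63.3] ang 84.1
[  9. 337.] 301 ztop -0.572 ctr [0. 0.] size [0. 0.] ang 0.0
[ 14. 389.] 1809 ztop -0.415 ctr [0. 0.] size [0. 0.] ang 0.0
[  8. 463.] 141 ztop -0.573 ctr [0. 0.] size [0. 0.] ang 0.0
435 ctr [533.1 393.1] size [62.9 61.6] ang 85.8 mean [532.5 390.9  41.1] ztop 0.051
[0.5330464  0.39203715]
```

View pics/t9.png

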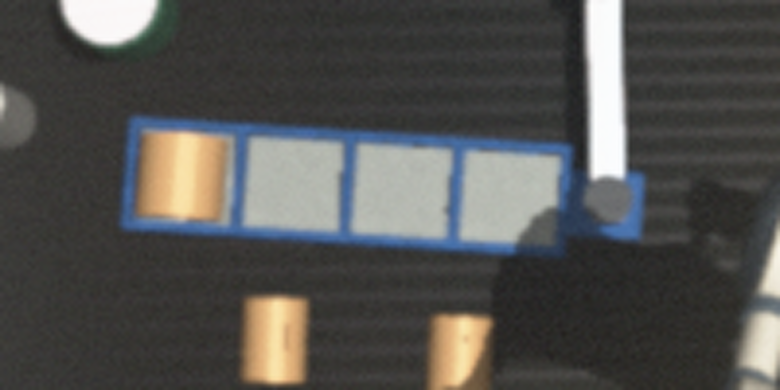

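Pocket 4 is loaded at (533,393) mm, within 1 mm of its middle. The large shell at (464,293) has been knocked to (471,307), so I'll use its new pose. Next I take B.

```bash
python3 -m crank '[[[0.1,5,0],[0,0,0]],[[0.1,9,0],[0,0,0]],[[0.1,11,0],[0,0,0]],[[0.1,11.1,0],[0,0,0]],[[0.1,11.1,0],[0,0,0]]]'
python3 -m crank '[[[0,0,0],[0,0,0]],[[0,0,0],[0,0,0]],[[0,0,0],[0,0,0]],[[0,0,0],[0,0,0]],[[0,0,0],[0,0,0]],[[0,0,0],[0,0,0]]]' 0 35
python3 - <<'E'
from h import *
pose();p=O+.041*YN;print(p);go(p[0],p[1],.15,-4.4)
E
```

```text
time: 24.95
tool_pos: [0.4377, -0.0811, 0.0195]
eef_rot: [[0.95, 0.001, 0.311], [-0.311, -0.0, 0.95], [0.001, -1.0, 0.0]]
force: [0.6, -0.1, 0.1]
opening: 0.091
time: 25.7
tool_pos: [0.4375, -0.0813, 0.0193]
eef_rot: [[0.95, 0.0, 0.311], [-0.311, -0.0, 0.95], [0.0, -1.0, 0.0]]
force: [-0.7, -0.7, 8.0]
opening: 0.0618
t 25.7 tcp [ 0.4375 -0.0813  0.0193] x 0.95 -0.311 F [-0.7 -0.7  8. ] op 0.0618 q [-18.  33. 113.   0.  34.  -0.]
[0.5267488  0.31027905]
shift [ -3.7  -13.07  39.99] turn [  0.  -13.7   0. ]
```

```bash
python3 -m crank '[[[0,-2,0],[0,0,0]],[[0,-7,0],[0,0,0]],[[0,-12,0],[0,0,0]],[[-0.5,-13,4],[0,-3,0]],[[-3.7,-13,40],[0,-13.7,0]],[[-3.7,-13,40],[0,-13.7,0]],[[-3.7,-13,40],[0,-13.7,0]],[[-3.7,-13,40],[0,-13.7,0]],[[-3.7,-13,40],[0,-13.7,0]],[[-3.7,-13,40],[0,-13.7,0]],[[-3.7,-13,40],[0,-13.7,0]],[[-3.7,-13,40],[0,-13.7,0]]]'
python3 -m crank '[[[-3.7,0,0],[0,0,0]]]' >/dev/null
python3 - <<'E'
from h import *
pose()
E
```

```text
time: 27.2
tool_pos: [0.5261, 0.31, 0.1486]
eef_rot: [[0.997, -0.001, 0.077], [-0.077, -0.001, 0.997], [-0.001, -1.0, -0.001]]
force: [-0.4, -0.1, -1.9]
opening: 0.0613
t 27.32 tcp [0.4909 0.3121 0.1488] x 0.997 -0.08 F [-1.   0.2 -1.5] op 0.0615 q [27. 29. 88. -0. 63. 31.]
```

I mistyped that settling row and it shifted the tool 3.7 cm in free air, which is harmless. I recompute from here.

```bash
python3 -m crank '[[[0,0,0],[0,0,0]],[[0,0,0],[0,0,0]]]' >/dev/null
python3 - <<'E'
from h import *
pose();p=O+.041*YN;go(p[0],p[1],.030,-4.4)
E
```

```text
t 27.57 tcp [0.4902 0.3125 0.1493] x 0.997 -0.078 F [ 0.5  0.4 -1.6] op 0.0616 q [27. 29. 88. -0. 63. 31.]
shift [ 3.66 11.93  0.06] turn [-0.  -0.1  0. ]
```

```bash
python3 -m crank '[[[3.6,0,0],[0,0,0]],[[3.65,3,0],[0,0,0]],[[3.65,7,0],[0,0,0]],[[3.65,10.5,0],[0,0,0]],[[3.65,11.8,0],[0,0,0]],[[3.65,11.9,0],[0,0,0]],[[3.65,11.9,0],[0,0,0]]]'
python3 - <<'E'
from h import *
pose()
E
```

```text
time: 28.45
tool_pos: [0.527, 0.3105, 0.0308]
eef_rot: [[0.997, 0.001, 0.078], [-0.078, 0.001, 0.997], [0.001, -1.0, 0.001]]
force: [-0.5, -0.6, -1.2]
opening: 0.0614
t 28.45 tcp [0.527  0.3105 0.0308] x 0.997 -0.078 F [-0.5 -0.6 -1.2] op 0.0614 q [25. 40. 89. -0. 51. 29.]
```

```bash
python3 -m crank '[[[0,0.1,0],[0,0,0]],[[0,0.1,0],[0,0,0]],[[0,0.1,0],[0,0,0]],[[0,0.1,0],[0,0,0]],[[0,-5,0],[0,0,0]],[[0,-10,0],[0,0,0]],[[0,-12,-2],[0,0,0]],[[-1,-12,-8],[0,-2,0]],[[-2,-12,-14],[0,-5,0]],[[-3,-12,-20],[0,-8,0]],[[-3.5,-12,-26],[0,-11,0]],[[-4,-12,-32],[0,-15,0]]]' 1
python3 -m crank '[[[-2.5,0,-21],[0,0,0]],[[-2.5,2,-21],[0,0,0]],[[-2.5,2,-21],[0,0,0]],[[-2.5,2,-21],[0,0,0]],[[-2.5,2,-21],[0,0,0]],[[-2.5,2,-21],[0,0,0]]]'
python3 - <<'E'
from h import *
pose();go(.4199,-.2232,.019,10.6)
c=load("top"); shells(c)
p=O+.041*YN; roi(c,p[0]-.05,p[0]+.05,p[1]-.05,p[1]+.05,.02); print(p)
c=load("side"); save("s10",c["pixels"])
E
```

```text
time: 29.95
tool_pos: [0.4611, -0.0072, 0.1502]
eef_rot: [[0.983, 0.001, -0.186], [0.186, -0.0, 0.983], [0.001, -1.0, -0.0]]
force: [0.8, -0.8, 0.8]
opening: 0.0912
time: 30.7
tool_pos: [0.4752, -0.2158, 0.13]
eef_rot: [[0.983, -0.0, -0.183], [0.183, 0.0, 0.983], [-0.0, -1.0, 0.0]]
force: [0.2, 0.1, 0.4]
opening: 0.0911
t 30.7 tcp [ 0.4752 -0.2158  0.13  ] x 0.983 0.183 F [0.2 0.1 0.4] op 0.0911 q [-31.  26.  97.   0.  57. -42.]
shift [-5.57 11.1   0.28] turn [-0. -0. -0.]
[625. 154.] 120 ztop 0.123 ctr [ 819.3 -776.7] size [199.4  17.4] ang 1.9
[471. 242.] 179 ztop 0.032 ctr [ 588.4 -357. ] size [46.  53.2] ang 82.4
[633. 249.] 154 ztop -0.405 ctr [0. 0.] size [0. 0.] ang 0.0
[210. 264.] 173 ztop 0.053 ctr [534.7 409.4] size [29.7 59.6] ang 86.6
[223. 265.] 141 ztop 0.048 ctr [530.3 371.1] size [19.6 59.3] ang 83.8
[238. 266.] 180 ztop 0.052 ctr [527.9 329.3] size [28.6 59.3] ang 86.6
[251. 267.] 142 ztop 0.049 ctr [523.9 290.9] size [20.7 61.2] ang 82.0
[506. 276.] 88 ztop 0.076 ctr [ 493.3 -456.2] size [37.  58.6] ang 26.1
[239. 307.] 299 ztop 0.033 ctr [410.9 324. ] size [48.6 61.4] ang 89.3
[287. 311.] 284 ztop 0.032 ctr [394.2 185.1] size [47.1 62.6] ang 86.2
[464. 309.] 110 ztop 0.039 ctr [ 407.2 -289.8] size [106.3  41.2] ang 75.2
[ 14. 377.] 1904 ztop -0.414 ctr [0. 0.] size [0. 0.] ang 0.0
[  8. 433.] 121 ztop -0.573 ctr [0. 0.] size [0. 0.] ang 0.0
[  6. 455.] 142 ztop -0.574 ctr [0. 0.] size [0. 0.] ang 0.0
433 ctr [526.  320.7] size [79.3 62.4] ang 89.7 mean [525.6 310.5  41.7] ztop 0.052
[0.5267488  0.31027905]
```

View pics/s10.png

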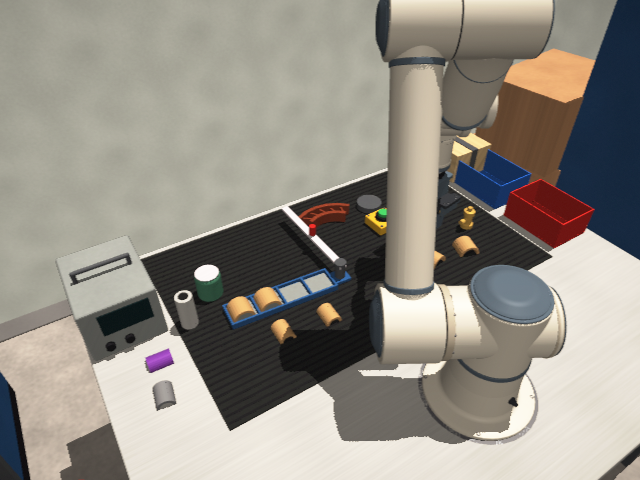

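```bash
python3 -m crank '[[[-5,3,0.3],[0,0,0]],[[-5.6,5,0.3],[0,0,0]],[[-5.6,9,0.3],[0,0,0]],[[-5.6,11,0.3],[0,0,0]],[[-5.6,11.1,0.3],[0,0,0]],[[-5.6,11.1,0.3],[0,0,0]]]'
python3 -m crank '[[[0,0,0],[0,0,0]],[[0,0,0],[0,0,0]],[[0,0,0],[0,0,0]],[[0,0,0],[0,0,0]],[[0,0,0],[0,0,0]],[[0,0,0],[0,0,0]]]' 0 35
python3 - <<'E'
from h import *
pose();p=O-.041*YN;print(p);go(p[0],p[1],.15,-4.4)
E
```

```text
time: 31.55
tool_pos: [0.4203, -0.2236, 0.0197]
eef_rot: [[0.983, 0.001, -0.184], [0.184, -0.0, 0.983], [0.0, -1.0, -0.0]]
force: [0.1, 0.3, 0.8]
opening: 0.0912
time: 32.3
tool_pos: [0.42, -0.2239, 0.0192]
eef_rot: [[0.983, 0.0, -0.183], [0.183, -0.0, 0.983], [0.0, -1.0, -0.0]]
force: [0.3, 1.1, 6.9]
opening: 0.062
t 32.3 tcp [ 0.42   -0.2239  0.0192] x 0.983 0.183 F [0.3 1.1 6.9] op 0.062 q [-35.  34. 109.   0.  37. -46.]
[0.5204512  0.22852095]
shift [ 18.17 -13.09  42.64] turn [ 0. 15.  0.]
```

```bash
python3 -m crank '[[[0,-2,0],[0,0,0]],[[0,-7,0],[0,0,0]],[[0,-12,0],[0,0,0]],[[2,-13,4],[0,3,0]],[[18.2,-13,42.6],[0,15,0]],[[18.2,-13,42.6],[0,15,0]],[[18.2,-13,42.6],[0,15,0]],[[18.2,-13,42.6],[0,15,0]],[[18.2,-13,42.6],[0,15,0]],[[18.2,-13,42.6],[0,15,0]],[[18.2,-13,42.6],[0,15,0]],[[18.2,-13,42.6],[0,15,0]]]'
python3 -m crank '[[[0,0,0],[0,0,0]],[[0,0,0],[0,0,0]],[[0,0,0],[0,0,0]]]' >/dev/null
python3 - <<'E'
from h import *
pose();p=O-.041*YN;go(p[0],p[1],.030,-4.4)
E
```

```text
time: 33.8
tool_pos: [0.5209, 0.2316, 0.1486]
eef_rot: [[0.997, 0.0, 0.074], [-0.074, 0.001, 0.997], [0.0, -1.0, 0.001]]
force: [0.6, -0.8, -2.2]
opening: 0.0619
t 34.17 tcp [0.5206 0.2273 0.149 ] x 0.997 -0.079 F [-0.8  0.2 -1.3] op 0.0617 q [18. 28. 90. -0. 62. 22.]
shift [-0.03 11.9   0.12] turn [ 0.  -0.1 -0. ]
```

```bash
python3 -m crank '[[[0,5,0.1],[0,0,0]],[[0,9,0.1],[0,0,0]],[[0,11,0.1],[0,0,0]],[[0,11.8,0.1],[0,0,0]],[[0,11.9,0.1],[0,0,0]],[[0,11.9,0.1],[0,0,0]]]'
python3 -m crank '[[[0,0.1,0],[0,0,0]],[[0,0.1,0],[0,0,0]],[[0,0.1,0],[0,0,0]],[[0,0.1,0],[0,0,0]],[[0,-5,0],[0,0,0]],[[0,-10,0],[0,0,0]],[[0,-12,-2],[0,0,0]],[[-1,-12,-8],[0,2,0]],[[-2,-12,-14],[0,5,0]],[[-3,-12,-20],[0,8,0]],[[-3,-12,-26],[0,11,0]],[[-3,-12,-32],[0,15,0]]]' 1
python3 - <<'E'
from h import *
pose();go(.40,-.355,.13,-19)
c=load("top");save("t11",c["pixels"])
E
```

```text
time: 34.92
tool_pos: [0.5213, 0.2294, 0.0308]
eef_rot: [[0.997, 0.001, 0.077], [-0.078, 0.0, 0.997], [0.001, -1.0, 0.001]]
force: [-0.5, 0.4, -2.0]
opening: 0.062
time: 36.42
tool_pos: [0.465, -0.0896, 0.1497]
eef_rot: [[0.942, -0.001, 0.335], [-0.335, 0.0, 0.942], [-0.001, -1.0, -0.0]]
force: [1.0, -0.3, -0.3]
opening: 0.0915
t 36.42 tcp [ 0.465  -0.0896  0.1497] x 0.942 -0.335 F [ 1.  -0.3 -0.3] op 0.0915 q [-18.  21. 102.  -0.  56.   1.]
shift [  2.76   1.97 -27.19] turn [ 0.  -0.6 -0. ]
```

View pics/t11.png

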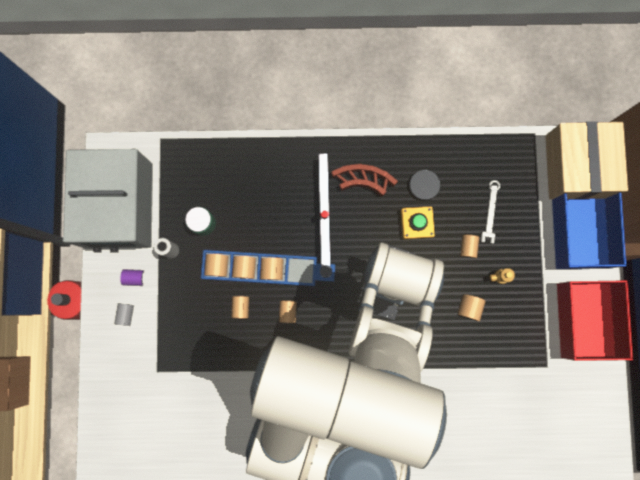

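Pockets 2 to 4 are loaded (pixels (272,268), (245,266) and (217,265)). The last large shell is at (472,308).

```bash
python3 -m crank '[[[2.8,1,-27.2],[0,0,0]],[[2.8,2,-27.2],[0,0,0]],[[2.8,2,-27.2],[0,0,0]],[[2.8,2,-27.2],[0,0,0]],[[2.8,2,-27.2],[0,0,0]],[[2.8,2,-27.2],[0,0,0]],[[2.8,2,-27.2],[0,0,0]],[[2.8,2,-27.2],[0,0,0]]]'
python3 - <<'E'
from h import *
pose();go(.40,-.355,.019,-19)
c=load("side");save("s12",cv2.resize(c["pixels"][160:290,350:550],None,fx=3.9,fy=3.9))
c=load("top");W=cloud(c)
for y in(-.041,.041,.123):
    p=O+y*YN; print(np.round(p*1000,1)); roi(c,p[0]-.045,p[0]+.045,p[1]-.04,p[1]+.04,.02)
E
```

```text
time: 37.48
tool_pos: [0.4021, -0.3522, 0.1299]
eef_rot: [[0.943, -0.0, 0.332], [-0.332, 0.0, 0.943], [-0.0, -1.0, 0.0]]
force: [-0.2, 0.2, 0.4]
opening: 0.091
t 37.48 tcp [ 0.4021 -0.3522  0.1299] x 0.943 -0.332 F [-0.2  0.2  0.4] op 0.091 q [-48.  27.  96.   0.  58. -28.]
shift [-0.1  11.09 -0.34] turn [-0.  -0.4 -0. ]
[520.5 228.5]
409 ctr [520.5 230.3] size [61.7 59.3] ang 88.8 mean [520.5 229.4  41.3] ztop 0.051
[526.7 310.3]
434 ctr [526.1 312.3] size [61.6 61.7] ang 85.5 mean [525.7 310.4  40.9] ztop 0.051
[533. 392.]
436 ctr [532.8 392.8] size [63.2 60.2] ang 85.1 mean [532.8 391.   41. ] ztop 0.052
```

View pics/s12.png

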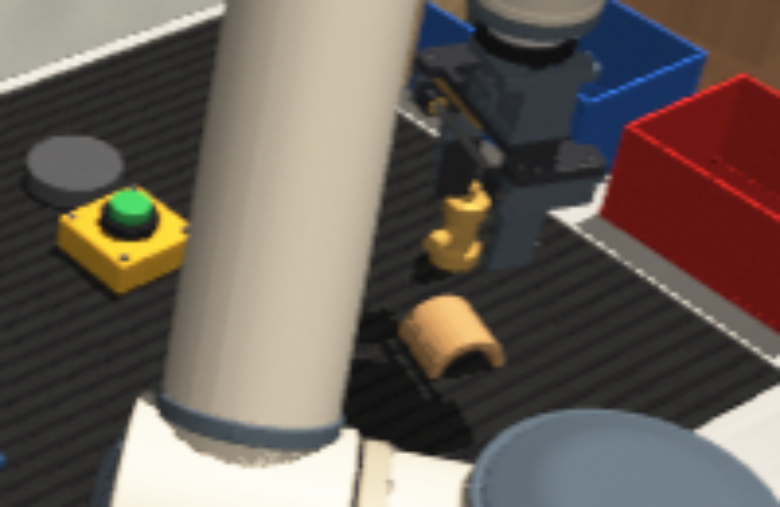

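```bash
python3 -m crank '[[[-0.1,5,-0.3],[0,0,0]],[[-0.1,9,-0.3],[0,0,0]],[[-0.1,11,-0.3],[0,0,0]],[[-0.1,11.1,-0.3],[0,0,0]],[[-0.1,11.1,-0.3],[0,0,0]]]'
python3 -m crank '[[[0,0,0],[0,0,0]],[[0,0,0],[0,0,0]],[[0,0,0],[0,0,0]],[[0,0,0],[0,0,0]],[[0,0,0],[0,0,0]],[[0,0,0],[0,0,0]]]' 0 35
python3 - <<'E'
from h import *
pose();p=O-.123*YN;print(p);go(p[0],p[1],.15,-4.4)
E
```

```text
time: 38.2
tool_pos: [0.4005, -0.3558, 0.0197]
eef_rot: [[0.943, 0.001, 0.332], [-0.332, -0.001, 0.943], [0.001, -1.0, -0.0]]
force: [0.3, -0.9, -0.0]
opening: 0.0912
time: 38.95
tool_pos: [0.4002, -0.3559, 0.0193]
eef_rot: [[0.943, 0.0, 0.333], [-0.333, -0.0, 0.943], [0.0, -1.0, -0.0]]
force: [-0.1, 0.2, 6.4]
opening: 0.0616
t 38.95 tcp [ 0.4002 -0.3559  0.0193] x 0.943 -0.333 F [-0.1  0.2  6.4] op 0.0616 q [-48.  37. 100.   0.  43. -29.]
[0.5141536  0.14676285]
shift [ -5.97 -13.09  51.19] turn [  0. -15.   0.]
```

```bash
python3 -m crank '[[[0,-2,0],[0,0,0]],[[0,-7,0],[0,0,0]],[[0,-12,0],[0,0,0]],[[-0.5,-13,4],[0,-3,0]],[[-6,-13,51.2],[0,-15,0]],[[-6,-13,51.2],[0,-15,0]],[[-6,-13,51.2],[0,-15,0]],[[-6,-13,51.2],[0,-15,0]],[[-6,-13,51.2],[0,-15,0]],[[-6,-13,51.2],[0,-15,0]],[[-6,-13,51.2],[0,-15,0]],[[-6,-13,51.2],[0,-15,0]]]'
python3 - <<'E'
from h import *
pose();p=O-.123*YN;go(p[0],p[1],.15,-4.4)
E
```

```text
time: 40.45
tool_pos: [0.5139, 0.1499, 0.1489]
eef_rot: [[0.997, -0.0, 0.076], [-0.076, 0.0, 0.997], [-0.0, -1.0, 0.0]]
force: [-0.0, -0.9, -2.5]
opening: 0.0615
t 40.45 tcp [0.5139 0.1499 0.1489] x 0.997 -0.076 F [-0.  -0.9 -2.5] op 0.0615 q [10. 26. 94.  0. 60. 14.]
shift [ 0.05 -0.11 -0.31] turn [-0.   0.1 -0. ]
```

```bash
python3 -m crank '[[[0,0,0],[0,0,0]],[[0,0,0],[0,0,0]],[[0,0,0],[0,0,0]]]' >/dev/null
python3 - <<'E'
from h import *
pose();p=O-.123*YN;go(p[0],p[1],.030,-4.4)
E
```

```text
t 40.83 tcp [0.5136 0.1461 0.1489] x 0.997 -0.078 F [-0.7 -0.9 -2.3] op 0.0618 q [ 9. 25. 94. -0. 60. 14.]
shift [ 0.06 11.89  0.08] turn [ 0.  -0.1 -0. ]
```

```bash
python3 -m crank '[[[0,5,0.1],[0,0,0]],[[0,9,0.1],[0,0,0]],[[0,11,0.1],[0,0,0]],[[0,11.8,0.1],[0,0,0]],[[0,11.9,0.1],[0,0,0]],[[0,11.9,0.1],[0,0,0]]]'
python3 -m crank '[[[0,0.1,0],[0,0,0]],[[0,0.1,0],[0,0,0]],[[0,0.1,0],[0,0,0]],[[0,0.1,0],[0,0,0]],[[0,-5,0],[0,0,0]],[[0,-10,0],[0,0,0]],[[0,-12,-2],[0,0,0]],[[0,-12,-8],[0,6,0]],[[0,-12,-14],[0,15,0]],[[0,-12,-20],[0,25,0]],[[0,-12,-20],[0,35,0]],[[0,-12,-20],[0,35,0]]]' 1
python3 - <<'E'
from h import *
pose()
c=load("top");save("t13",c["pixels"]); print(knob(c)); shells(c)
for y in(-.123,-.041,.041,.123):
    p=O+y*YN; print(np.round(p*1000,1)); roi(c,p[0]-.045,p[0]+.045,p[1]-.04,p[1]+.04,.02)
c=load("side");save("s13",cv2.resize(c["pixels"][180:380,160:420],None,fx=3,fy=3))
E
```

```text
time: 41.58
tool_pos: [0.5145, 0.148, 0.0308]
eef_rot: [[0.997, 0.001, 0.078], [-0.078, 0.0, 0.997], [0.001, -1.0, 0.0]]
force: [-0.3, 0.2, -1.5]
opening: 0.0615
time: 43.08
tool_pos: [0.4983, -0.0518, 0.15]
eef_rot: [[0.772, -0.0, 0.636], [-0.636, 0.0, 0.772], [-0.0, -1.0, 0.0]]
force: [-0.5, 0.4, 0.6]
opening: 0.0913
t 43.08 tcp [ 0.4983 -0.0518  0.15  ] x 0.772 -0.636 F [-0.5  0.4  0.6] op 0.0913 q [-13.  23.  99.   0.  58.  27.]
(array([323.7037037 , 214.44444444]), np.int32(27), array([0.66607108, 0.07583895, 0.10473015]), np.float64(0.11267438602209157))
[625. 155.] 122 ztop 0.122 ctr [ 819.1 -773.3] size [201.1  15.8] ang 1.0
[470. 246.] 291 ztop 0.031 ctr [ 581.6 -356.6] size [51.1 66.2] ang 78.9
[633. 249.] 158 ztop -0.409 ctr [0. 0.] size [0. 0.] ang 0.0
[210. 264.] 170 ztop 0.053 ctr [534.6 409.5] size [28.3 59.2] ang 85.6
[223. 265.] 142 ztop 0.048 ctr [530.8 371.3] size [19.1 60.2] ang 85.2
[238. 266.] 178 ztop 0.050 ctr [527.9 327.4] size [29.  60.1] ang 85.6
[251. 268.] 138 ztop 0.048 ctr [524.5 292. ] size [22.5 60.8] ang 84.8
[266. 268.] 183 ztop 0.052 ctr [521.  246.8] size [28.3 59.9] ang 89.2
[278. 268.] 138 ztop 0.047 ctr [519.7 209.4] size [19.1 59.2] ang 84.8
[299. 270.] 399 ztop 0.051 ctr [513.4 149.7] size [58.5 58.9] ang 84.1
[503. 275.] 138 ztop 0.077 ctr [ 488.4 -441.1] size [40.1 68.4] ang 20.4
[240. 307.] 302 ztop 0.031 ctr [409.4 324.6] size [47.5 64.4] ang 89.3
[288. 311.] 296 ztop 0.033 ctr [394.5 184.8] size [44.5 61. ] ang 89.3
[ 14. 387.] 1777 ztop -0.414 ctr [0. 0.] size [0. 0.] ang 0.0
[514.2 146.8]
428 ctr [513.6 150.7] size [61.6 59.6] ang 88.1 mean [513.3 149.2  41.4] ztop 0.051
[520.5 228.5]
408 ctr [521.  229.7] size [61.6 61.7] ang 86.1 mean [520.3 229.3  40.9] ztop 0.052
[526.7 310.3]
430 ctr [525.9 311.4] size [61.4 61.5] ang 85.6 mean [525.5 310.4  41. ] ztop 0.051
[533. 392.]
434 ctr [532.8 393.2] size [62.7 61. ] ang 86.2 mean [532.5 390.7  41.2] ztop 0.052
```

View pics/t13.png

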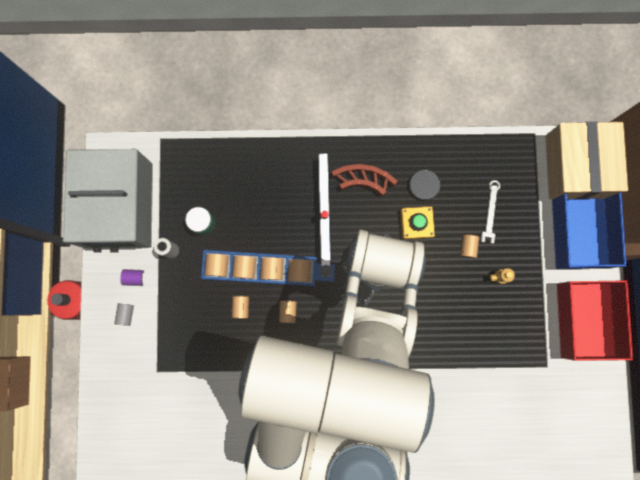

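View pics/s13.png

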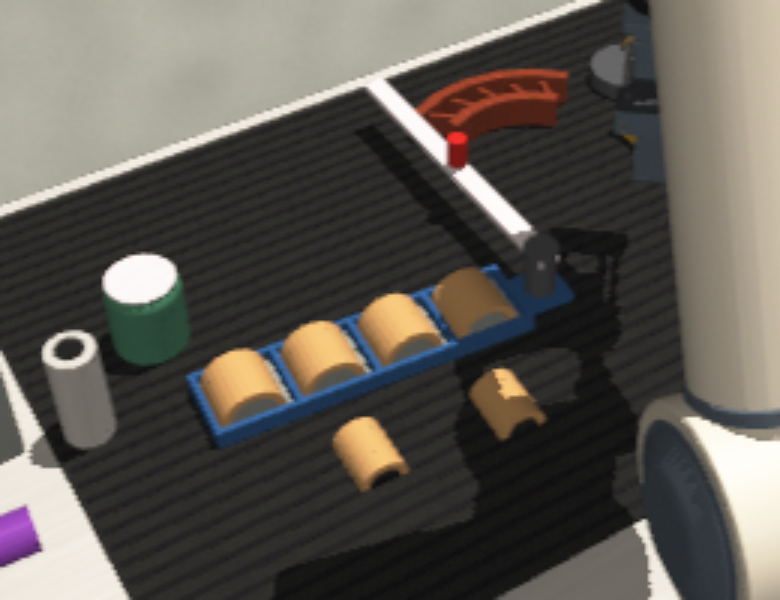

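All four pockets are loaded within about 3 mm, and the three small shells are crown up on the mat. Next I close the bar.

Run:
```python
from h import *
go(.6685,.0733,.15,-88);
```

```text
shift [ 5.35 -0.   20.37] turn [ 0.  48.9 -0. ]
```

```bash
python3 -m crank '[[[1.5,0,5],[0,10,0]],[[3,0,10],[0,20,0]],[[4,0,15],[0,30,0]],[[5.3,0,20.4],[0,40,0]],[[5.3,0,20.4],[0,48.8,0]],[[5.3,0,20.4],[0,48.8,0]],[[5.3,0,20.4],[0,48.8,0]],[[5.3,0,20.4],[0,48.8,0]]]'
python3 - <<'E'
from h import *
pose();go(.6685,.0733,.0725,-88);
E
```

```text
time: 44.18
tool_pos: [0.6686, 0.0724, 0.1502]
eef_rot: [[0.033, -0.0, 0.999], [-0.999, -0.0, 0.033], [0.0, -1.0, -0.0]]
force: [0.1, -0.6, 0.2]
opening: 0.0916
t 44.17 tcp [0.6686 0.0724 0.1502] x 0.033 -0.999 F [ 0.1 -0.6  0.2] op 0.0916 q [ 1. 36. 74. -0. 71. 89.]
shift [-0.09  7.77 -0.01] turn [ 0.  -0.1  0. ]
```

```bash
python3 -m crank '[[[0,4,0],[0,0,0]],[[0,7,0],[0,0,0]],[[0,7.7,0],[0,0,0]],[[0,7.7,0],[0,0,0]]]'
python3 -m crank '[[[0,0,0],[0,0,0]],[[0,0,0],[0,0,0]],[[0,0,0],[0,0,0]],[[0,0,0],[0,0,0]],[[0,0,0],[0,0,0]],[[0,0,0],[0,0,0]],[[0,0,0],[0,0,0]],[[0,0,0],[0,0,0]],[[0,0,0],[0,0,0]]]' 0 20
python3 - <<'E'
from h import *
s=pose(); p=np.array(s["tool_pos"])[:2]; v=p-PIV; bar=np.degrees(np.arctan2(YN[1],YN[0])-np.arctan2(v[1],v[0]));print("r",np.linalg.norm(v),"bar",bar)
R=np.array(s["eef_rot"]); a0=np.arctan2(v[1],v[0]); r=.160; st=(bar-0.5)/16
for k in range(1,17):
    a=a0+np.radians(k*st); q=PIV+r*np.array([np.cos(a),np.sin(a)]); print(k,np.round(100*R.T@np.r_[q-p,0],1),-k*st)
E
```

```text
time: 44.68
tool_pos: [0.6691, 0.0724, 0.0735]
eef_rot: [[0.031, 0.0, 1.0], [-1.0, 0.0, 0.031], [-0.0, -1.0, 0.0]]
force: [0.3, -0.0, -1.1]
opening: 0.0911
time: 45.8
tool_pos: [0.6689, 0.0726, 0.0729]
eef_rot: [[0.031, -0.0, 1.0], [-1.0, 0.0, 0.031], [-0.0, -1.0, -0.0]]
force: [-0.4, 0.8, -0.4]
opening: 0.0213
t 45.8 tcp [0.6689 0.0726 0.0729] x 0.031 -1.0 F [-0.4  0.8 -0.4] op 0.0213 q [ 1. 40. 78.  0. 62. 89.]
r 0.16046537300298802 bar 85.74128338582486
1 [-1.5  0.  -0.1] -5.327580211614054
2 [-3.   0.  -0.2] -10.655160423228107
3 [-4.4  0.  -0.5] -15.98274063484216
4 [-5.8  0.  -0.9] -21.310320846456214
5 [-7.2  0.  -1.5] -26.63790105807027
6 [-8.5  0.  -2.2] -31.96548126968432
7 [-9.8  0.  -3. ] -37.29306148129837
8 [-11.    0.   -3.9] -42.62064169291243
9 [-12.1   0.   -4.9] -47.948221904526484
10 [-13.   0.  -6.] -53.27580211614054
11 [-13.9   0.   -7.3] -58.60338232775459
12 [-14.7   0.   -8.5] -63.93096253936864
13 [-15.3   0.   -9.9] -69.2585427509827
14 [-15.8   0.  -11.3] -74.58612296259675
15 [-16.2   0.  -12.7] -79.91370317421081
16 [-16.4   0.  -14.2] -85.24128338582486
```

```bash
python3 -m crank '[[[-1.5,0,-0.1],[0,-5.3,0]],[[-3,0,-0.2],[0,-10.7,0]],[[-4.4,0,-0.5],[0,-16,0]],[[-5.8,0,-0.9],[0,-21.3,0]],[[-7.2,0,-1.5],[0,-26.6,0]],[[-8.5,0,-2.2],[0,-32,0]],[[-9.8,0,-3],[0,-37.3,0]],[[-11,0,-3.9],[0,-42.6,0]],[[-12.1,0,-4.9],[0,-48,0]],[[-13,0,-6],[0,-53.3,0]],[[-13.9,0,-7.3],[0,-58.6,0]],[[-14.7,0,-8.5],[0,-64,0]]]'
python3 -m crank '[[[0,0,0],[0,0,0]]]' >/dev/null
python3 - <<'E'
from h import *
s=pose(); p=np.array(s["tool_pos"])[:2]; v=p-PIV; bar=np.degrees(np.arctan2(YN[1],YN[0])-np.arctan2(v[1],v[0]));print("r",np.linalg.norm(v),"bar",bar)
R=np.array(s["eef_rot"]); a0=np.arctan2(v[1],v[0]); r=.160; st=(bar-0.2)/5
for k in range(1,6):
    a=a0+np.radians(k*st); q=PIV+r*np.array([np.cos(a),np.sin(a)]); print(k,np.round(100*R.T@np.r_[q-p,0],1),-k*st)
E
```

```text
time: 47.3
tool_pos: [0.5781, 0.2158, 0.0728]
eef_rot: [[0.913, -0.002, 0.407], [-0.407, -0.002, 0.913], [-0.001, -1.0, -0.003]]
force: [-6.6, -16.2, 7.2]
opening: 0.0216
t 47.42 tcp [0.5775 0.2161 0.0729] x 0.913 -0.408 F [ -4.7 -10.4   3.6] op 0.021 q [15. 37. 86. -0. 57. 39.]
r 0.15886735509074443 bar 21.356069124959003
1 [-1.2  0.   0.1] -4.2312138249918005
2 [-2.4  0.   0. ] -8.462427649983601
3 [-3.5  0.  -0.2] -12.6936414749754
4 [-4.7  0.  -0.4] -16.924855299967202
5 [-5.8  0.  -0.8] -21.156069124959004
```

```bash
python3 -m crank '[[[-1.2,0,0],[0,-4.2,0]],[[-2.4,0,-0.1],[0,-8.5,0]],[[-3.5,0,-0.3],[0,-12.7,0]],[[-4.7,0,-0.5],[0,-17,0]],[[-5.8,0,-0.9],[0,-21,0]],[[-5.8,0,-0.9],[0,-21,0]],[[-5.8,0,-0.9],[0,-21,0]]]'
python3 - <<'E'
from h import *
s=pose(); p=np.array(s["tool_pos"])[:2]; v=p-PIV; bar=np.degrees(np.arctan2(YN[1],YN[0])-np.arctan2(v[1],v[0]));print("r",np.linalg.norm(v),"bar",bar)
E
```

```text
time: 48.3
tool_pos: [0.5224, 0.2309, 0.073]
eef_rot: [[0.998, -0.001, 0.056], [-0.056, -0.002, 0.998], [-0.001, -1.0, -0.002]]
force: [-1.0, -13.1, 4.3]
opening: 0.0215
t 48.3 tcp [0.5224 0.2309 0.073 ] x 0.998 -0.056 F [ -1.  -13.1   4.3] op 0.0215 q [18. 34. 93. -0. 53. 21.]
r 0.15857051390256469 bar 0.6180268619652725
```

```bash
python3 -m crank '[[[-0.2,0,-0.2],[0,0,0]],[[-0.3,0,-0.2],[0,0,0]],[[-0.3,0,-0.2],[0,0,0]]]'
python3 -m crank '[[[0,0,0],[0,0,0]],[[0,0,0],[0,0,0]],[[0,0,0],[0,0,0]],[[0,-4,0],[0,0,0]],[[0,-9,0],[0,0,0]],[[0,-9,-6],[0,0,0]],[[0,-9,-12],[0,0,0]],[[0,-9,-18],[0,0,0]],[[0,-9,-24],[0,0,0]],[[0,-9,-30],[0,0,0]],[[0,-9,-30],[0,0,0]],[[0,-9,-30],[0,0,0]]]' 1
python3 - <<'E'
from h import *
pose()
c=load("top");save("t14",cv2.resize(c["pixels"][190:330,170:370],None,fx=3.9,fy=3.9)); k=knob(c);print(k); v=k[2][:2]-PIV
print("bar deg",np.degrees(np.arctan2(YN[1],YN[0])-np.arctan2(v[1],v[0])))
W=cloud(c);h=hsv(c);m=(h[...,1]<40)&(h[...,2]>150)&(abs(W[...,2]-.066)<.012)&(W[...,1]>.1)&(W[...,1]<.42)&(W[...,0]<.6)&(W[...,0]>.45)
P=W[m][:,:2].astype(np.float32); f=cv2.fitLine(P,cv2.DIST_L2,0,.01,.01).ravel();print(len(P),f,np.degrees(np.arctan2(f[1],f[0])))
g=((h[...,0]>45)&(h[...,0]<85)&(h[...,1]>120)&(h[...,2]>90)); g[:,:380]=0;g[:,450:]=0;g[:200]=0;g[240:]=0
v,u=np.nonzero(g); z=np.nanpercentile(W[g][:,2],50); print("btn",u.mean(),v.mean(),len(u),np.nanmean(W[g],0),z, ray(c,u.mean(),v.mean(),z))
save("b14",cv2.resize(c["pixels"][190:250,390:450],None,fx=8,fy=8,interpolation=cv2.INTER_CUBIC))
E
```

```text
time: 48.68
tool_pos: [0.5221, 0.2309, 0.0731]
eef_rot: [[0.998, 0.004, 0.056], [-0.056, 0.001, 0.998], [0.004, -1.0, 0.001]]
force: [13.5, -0.5, -12.0]
opening: 0.0215
time: 50.18
tool_pos: [0.5027, -0.0687, 0.163]
eef_rot: [[0.998, -0.0, 0.057], [-0.057, 0.0, 0.998], [-0.0, -1.0, 0.0]]
force: [-0.7, 0.7, 0.5]
opening: 0.0908
t 50.17 tcp [ 0.5027 -0.0687  0.163 ] x 0.998 -0.057 F [-0.7  0.7  0.5] op 0.0908 q [-15.  22.  97.   0.  60. -11.]
(array([268.63333333, 266.23333333]), np.int32(30), array([0.52036348, 0.23210725, 0.1051337 ]), np.float64(0.11249409877210019))
bar deg -0.13030165982440028
671 [0.07453968 0.9972181  0.525596   0.29030272] 85.72522
btn 416.0 216.0 1 [ 0.66364242 -0.19078338  0.06872001] 0.06872000644089803 [ 0.66364242 -0.19078338  0.06872001]
```

View pics/t14.png

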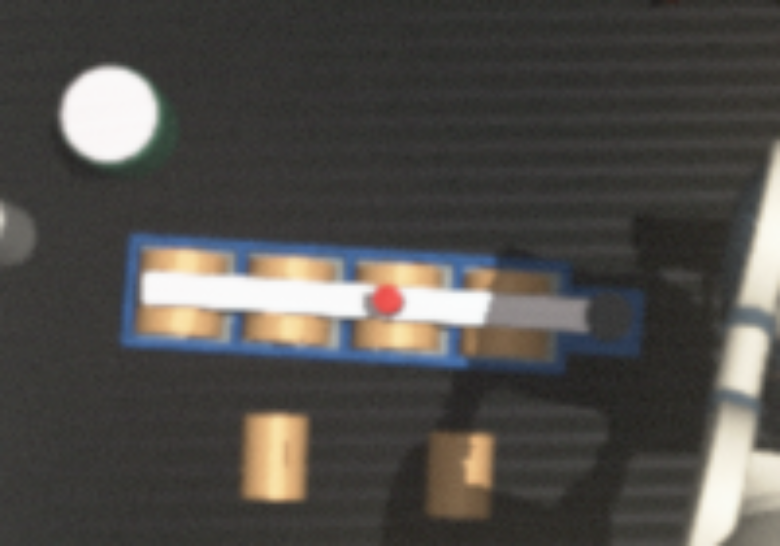

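View pics/b14.png

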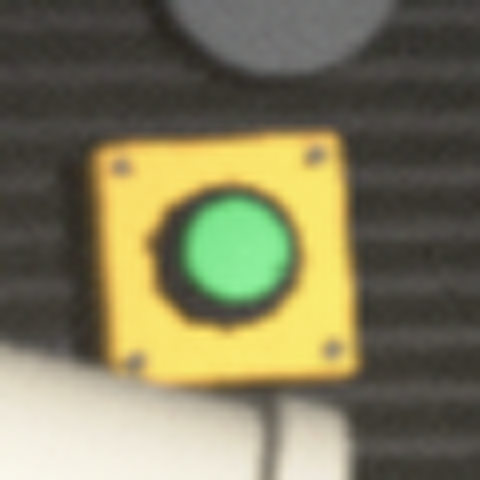

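The bar is shut: it lies along the nest at 85.7°, against the nest's 85.6°. The button centre is at pixel (419.8,221).

Run:
```python
from h import *
zs=[]
for k in range(2):
    c=load("top");W=cloud(c); zs.append(np.nanmean(W[218:224,417:423].reshape(-1,3),0)); print(np.round(zs[-1],4), "box",np.round(np.nanmean(W[209:213,408:432].reshape(-1,3)[:,2]),4))
p=ray(c,419.75,221,zs[0][2]); print(p); go(p[0],p[1],.12,20); go(p[0],p[1],.12,-4)
```

```text
[ 0.6513 -0.2015  0.0623] box 0.0368
[ 0.6511 -0.2013  0.0637] box 0.0381
[ 0.64987306 -0.20220375  0.0623346 ]
shift [ 15.42   4.29 -12.63] turn [ -0.  -23.1  -0. ]
shift [ 15.42   4.29 -12.63] turn [-0.   0.9 -0. ]
```

```bash
python3 -m crank '[[[5,0,-4],[0,0,0]],[[10,1,-8],[0,0,0]],[[15.4,3,-12.6],[0,0,0]],[[15.4,4.3,-12.6],[0,0,0]],[[15.4,6.3,-12.6],[0,0,0]],[[15.4,7.3,-12.6],[0,0,0]],[[15.4,7.3,-12.6],[0,0,0]],[[15.4,7.3,-12.6],[0,0,0]],[[15.4,7.3,-12.6],[0,0,0]],[[15.4,7.3,-12.6],[0,0,0]],[[15.4,7.3,-12.6],[0,0,0]]]' 0 20
python3 - <<'E'
from h import *
pose(); go(.650,-.202,.056,None)
c=load("side");save("s15",cv2.resize(c["pixels"][150:290,300:500],None,fx=3.9,fy=3.9))
E
```

```text
time: 51.7
tool_pos: [0.6495, -0.2034, 0.0902]
eef_rot: [[0.998, 0.0, 0.056], [-0.056, -0.0, 0.998], [0.0, -1.0, -0.0]]
force: [-0.8, -0.9, -0.1]
opening: 0.0007
t 51.7 tcp [ 0.6495 -0.2034  0.0902] x 0.998 -0.056 F [-0.8 -0.9 -0.1] op 0.0007 q [-22.  40.  76.   0.  64. -19.]
shift [0.04 3.42 0.14] turn [ 0. -0.  0.]
```

View pics/s15.png

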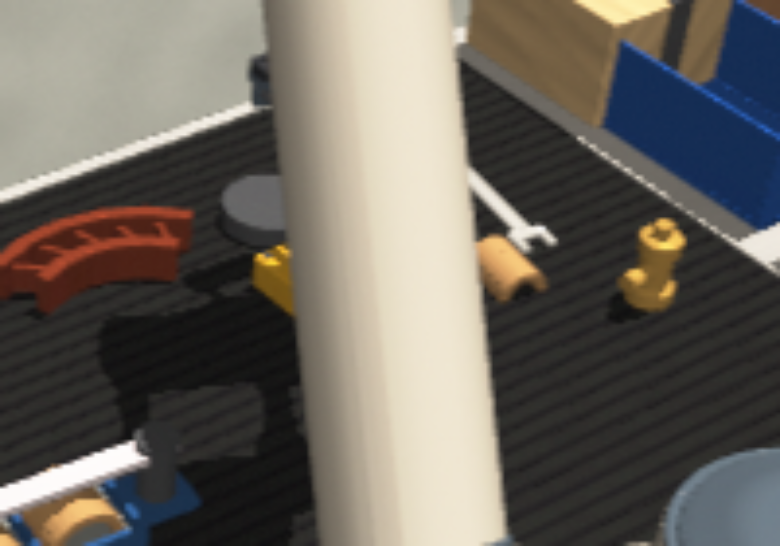

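```bash
python3 -m crank '[[[0,1.5,0.1],[0,0,0]],[[0,2.2,0.1],[0,0,0]],[[0,2.5,0.1],[0,0,0]],[[0,2.5,0.1],[0,0,0]]]'
python3 -m crank '[[[0,0.3,0],[0,0,0]],[[0,0.3,0],[0,0,0]],[[0,0.3,0],[0,0,0]]]'
python3 -m crank '[[[0,0.3,0],[0,0,0]],[[0,0.3,0],[0,0,0]],[[0,0.3,0],[0,0,0]]]'
```

```text
time: 52.25
tool_pos: [0.6494, -0.2023, 0.0646]
eef_rot: [[0.998, -0.0, 0.056], [-0.056, 0.0, 0.998], [-0.001, -1.0, 0.0]]
force: [1.5, 0.2, -0.4]
opening: 0.0004
time: 52.62
tool_pos: [0.6498, -0.2025, 0.0622]
eef_rot: [[0.998, 0.001, 0.056], [-0.056, -0.0, 0.998], [0.001, -1.0, -0.0]]
force: [-0.2, -0.2, 1.7]
opening: 0.0005
time: 53.0
tool_pos: [0.6498, -0.2025, 0.0591]
eef_rot: [[0.998, 0.0, 0.056], [-0.056, -0.0, 0.998], [0.0, -1.0, -0.0]]
force: [1.8, -0.5, 3.7]
opening: 0.0007
```

```bash
python3 -m crank '[[[0,0.2,0],[0,0,0]],[[0,0.3,0],[0,0,0]],[[0,0.3,0],[0,0,0]]]'
python3 -m crank '[[[0,0.1,0],[0,0,0]],[[0,0.2,0],[0,0,0]],[[0,0.2,0],[0,0,0]],[[0,0.2,0],[0,0,0]]]'
```

```text
time: 53.38
tool_pos: [0.6497, -0.2024, 0.056]
eef_rot: [[0.998, 0.0, 0.056], [-0.056, -0.0, 0.998], [0.0, -1.0, -0.0]]
force: [1.9, -0.3, 4.7]
opening: 0.0009
time: 53.88
tool_pos: [0.6498, -0.2024, 0.0543]
eef_rot: [[0.998, 0.0, 0.056], [-0.056, -0.0, 0.998], [0.0, -1.0, -0.0]]
force: [0.4, -0.6, 7.9]
opening: 0.0005
```

```bash
python3 -m crank '[[[0,0.1,0],[0,0,0]],[[0,0.1,0],[0,0,0]],[[0,0.1,0],[0,0,0]]]'
python3 -m crank '[[[0,0.1,0],[0,0,0]],[[0,0.1,0],[0,0,0]],[[0,0.1,0],[0,0,0]]]'
```

```text
time: 54.25
tool_pos: [0.6498, -0.2025, 0.0541]
eef_rot: [[0.998, 0.001, 0.056], [-0.056, -0.0, 0.998], [0.001, -1.0, -0.0]]
force: [-2.6, 1.0, 19.0]
opening: 0.0004
time: 54.62
tool_pos: [0.6499, -0.2025, 0.054]
eef_rot: [[0.998, 0.001, 0.056], [-0.056, -0.001, 0.998], [0.001, -1.0, -0.001]]
force: [-7.0, 1.4, 30.0]
opening: 0.0006
```

The hard stop is reached: z stays at 0.054 while the force rises to 30 N. I lift off and move aside.

```bash
python3 -m crank '[[[0,-1,0],[0,0,0]],[[0,-4,0],[0,0,0]],[[0,-9,0],[0,0,0]],[[0,-13,0],[0,0,0]],[[-5,-13,0],[0,0,0]],[[-11,-13,0],[0,0,0]],[[-16,-13,0],[0,0,0]],[[-18,-13,0],[0,0,0]],[[-18,-13,0],[0,0,0]],[[-18,-13,0],[0,0,0]]]'
python3 - <<'E'
from h import *
pose()
c=load("top");save("t16",c["pixels"]);W=cloud(c); print("btn",np.round(np.nanmean(W[218:224,417:423].reshape(-1,3),0),4)); shells(c)
h=hsv(c);m=(h[...,1]<40)&(h[...,2]>150)&(abs(W[...,2]-.066)<.012)&(W[...,1]>.1)&(W[...,1]<.42)&(W[...,0]<.6)&(W[...,0]>.45)
f=cv2.fitLine(W[m][:,:2].astype(np.float32),cv2.DIST_L2,0,.01,.01).ravel();print("bar dir",np.degrees(np.arctan2(f[1],f[0])))
for y in(-.123,-.041,.041,.123):
    p=O+y*YN; print(np.round(p*1000,1)); roi(c,p[0]-.045,p[0]+.045,p[1]-.04,p[1]+.04,.02)
c=load("side");save("s16",cv2.resize(c["pixels"][160:380,160:480],None,fx=2.5,fy=2.5))
E
```

```text
time: 55.88
tool_pos: [0.4705, -0.1924, 0.1819]
eef_rot: [[0.998, 0.0, 0.056], [-0.056, 0.0, 0.998], [0.0, -1.0, 0.0]]
force: [1.3, 0.0, -0.8]
opening: 0.0009
t 55.88 tcp [ 0.4705 -0.1924  0.1819] x 0.998 -0.056 F [ 1.3  0.  -0.8] op 0.0009 q [-29.  21.  96.   0.  63. -26.]
btn [ 0.6514 -0.2016  0.0617]
[624. 146.] 95 ztop 0.123 ctr [ 845.8 -777.1] size [149.2  18.7] ang 5.3
[470. 243.] 218 ztop 0.031 ctr [ 585.6 -356.7] size [47.4 61. ] ang 82.6
[633. 249.] 158 ztop -0.406 ctr [0. 0.] size [0. 0.] ang 0.0
[503. 276.] 94 ztop 0.077 ctr [ 484. -440.] size [43.8 39.4] ang 25.6
[265. 275.] 61 ztop 0.052 ctr [500.6 247.2] size [29.1 18.1] ang 87.6
[293. 277.] 62 ztop 0.050 ctr [493.6 165.7] size [27.9 18. ] ang 87.2
[240. 307.] 301 ztop 0.033 ctr [410.9 324.6] size [48.4 61.5] ang 89.3
[287. 311.] 280 ztop 0.033 ctr [394.4 184.9] size [44.6 61.2] ang 89.5
[  4. 328.] 93 ztop -0.224 ctr [0. 0.] size [0. 0.] ang 0.0
[ 14. 328.] 88 ztop -0.574 ctr [0. 0.] size [0. 0.] ang 0.0
[ 14. 382.] 1760 ztop -0.414 ctr [0. 0.] size [0. 0.] ang 0.0
[  6. 440.] 132 ztop -0.575 ctr [0. 0.] size [0. 0.] ang 0.0
bar dir 85.60831
[514.2 146.8]
200 ctr [513.7 149.7] size [59.  59.3] ang 89.3 mean [509.7 149.1  41.4] ztop 0.051
[520.5 228.5]
212 ctr [520.8 230.3] size [61.1 60. ] ang 87.6 mean [517.8 230.1  41.6] ztop 0.051
[526.7 310.3]
214 ctr [525.9 312.5] size [60.4 61.2] ang 86.3 mean [522.8 310.2  42.2] ztop 0.052
[533. 392.]
223 ctr [532.8 393. ] size [62.6 60.5] ang 85.6 mean [530.5 390.3  41.3] ztop 0.052
```

View pics/t16.png

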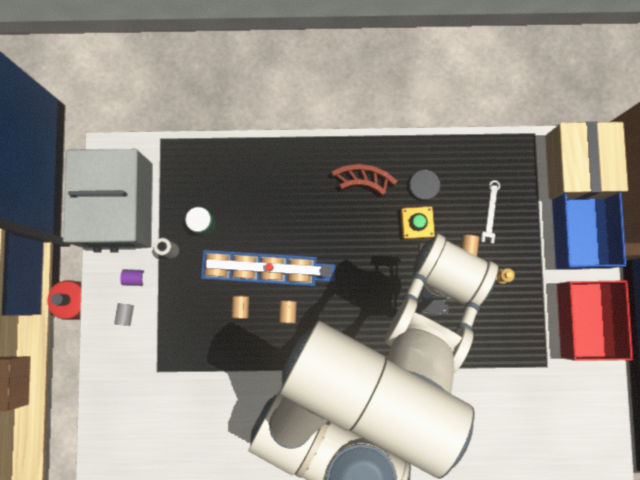

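View pics/s16.png

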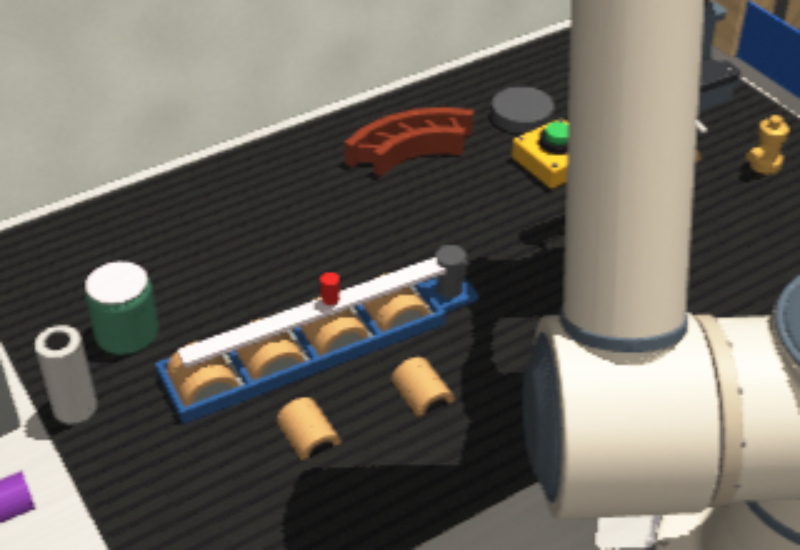

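Run:
```python
from h import *
for k in range(3):
    W=cloud(load("top")); print(np.round(np.nanmean(W[218:224,417:423,2]),4), np.round(np.nanmean(W[209:213,408:432,2]),4))
sign_off()
```

```text
0.0617 0.0372
0.0609 0.0381
0.0629 0.0375
the job is handed in; nothing more can be done
```

I did the whole job and handed it in at about 56 s on the robot's clock. No verdict was reported.

- **Bar opened:** I swung it to about 1.49 rad before touching any shells.
- **Small shells:** I took the two out of pockets 1 and 3 and stood them on the mat. The third small shell stayed where it was on the mat, so all three are there crown up.
- **Large shells:** all four sit crown up, one per pocket, about 3 mm or less from the pocket middles. One had been knocked about 5 cm aside during the run, so I picked it up from its new position.
- **Bar shut:** in the last picture it lies along the nest at 85.6°, the same as the nest's own direction.
- **Start button:** I pressed it only with the bar shut, until it stopped moving at 30 N. I then lifted the arm clear, and nothing was in its grip at the end.

**Checks that were less certain:**
- **Button height:** it read 61–63 mm after the press and 62–64 mm before. That matches a released button within about 1 mm of depth noise, but it doesn't prove it came up fully.
- **Shell height:** the depth readings put the shell tops 4–5 mm higher than they should be, both in and out of the nest. I treated that as camera bias.
- **Things to leave alone:** they looked unmoved in the last pictures, but I didn't measure them.
- **Mistyped move:** one move shifted the arm 3.7 cm in free air while it held a shell. It hit nothing, and I corrected it before lowering the shell.

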